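Clear the measuring stage and mount a flange on its studs

ROBOT

A 6-joint arm with a two-finger parallel gripper is mounted at the origin on the work surface. World frame = base frame: x ahead of the robot, y to its left, z up, the work surface at z = 0. Lengths are in mm, angles in rad, forces in N, time in s.
With the tool pointing down it reaches from about 300 to 875 mm from the base axis. Payload 6.4 kg.
Tool frame: the origin (TCP) lies midway between the tips of the shut fingers; the grasp point (between the pads) lies 19 mm behind it; x points along the fingers, y is the direction in which the jaws open and shut, and the axes are right-handed (so a half turn about x gives the same grasp; the last joint's range is limited). The gripper opens to 85 mm and grips with 20 to 120 N. Pads are 22 mm wide; open, the fingers measure 114 mm over their backs; the gripper's body (76 mm by 85 mm) begins 54 mm behind the grasp point. The pads swing forward as they close: fully open they stand 13 mm farther back than shut.
Start: joints at [0.899, 0.181, 1.607, -0, 1.354, -0.206], TCP at [258.246, 513.761, 231.288] pointing down, gripper open.
Joint ranges: [-2.99, 2.99], [-0.89, 2.07], [0.3, 2.58], [-1.14, 4.28], [0, 2.63], [-3.12, 3.12]. Speed limits (rad/s): [2.57, 2.57, 3.01, 3.14, 3.14, 3.14].

INTERFACE

Orientations are given as a unit quaternion [w, x, y, z].
In Python, from cell import robot gives the robot as it stands.
- The arm moves only by the tool step_arm, never from a script. Its argument "plan" is text: rows parted by semicolons, each of 7 numbers parted by spaces: the shift along the tool's x, y, z normalised to -1 to 1, where 1 is 20 mm, then the turn, a rotation vector about the tool's x, y, z normalised to -1 to 1, where 1 is 0.1 rad, then the opening, from 0 (shut) to 1 (fully open). In form: x y z wx wy wz fingers; .... A call has 1 to 10 rows; each row shifts and turns the commanded pose from where the row before left it, along the tool's axes as they then stand; what a row does not reach is not made up. A row lasts 1/12 s, in which the tool goes at most 41.7 mm and 7.16 degrees, less where a joint would pass 70% of its speed; a pose out of reach is approached as far as the arm can. A call with a number of a shift or a turn outside -1 to 1 is refused whole. A call with a gripper value outside its range is refused whole. The fingers move at their own pace and stop on an object; "force" is the grip in N (left out, the last holds). Time passes only in rows, so rows that do not move let the fingers close. It gives the time, the measured TCP pose, the force and the opening at its end, in the units of the state.
- robot.get_state(): the state, without advancing time (a new reading comes with each control period).
- robot.snapshot(name): name is "scene" or "top"; returns the picture (400x640x3 uint8, red, green, blue); there is no depth.
- robot.camera_model(name): a dict with "mtx" (3x3 intrinsics, pixels), "rvec" (rotation vector, rad) and "tvec" (3), from world to camera coordinates, as OpenCV has them. Camera axes: x right, y down, z forward; pixel columns grow to the right and rows downward; lengths in mm; the calibration is good to about 2 mm. A picture is of the moment at which its call begins. camera_model takes no time and is no camera call.
- robot.job_done(): hands the job in, once; it reports no verdict.
The state is a dict: "t": time; "q": joint angles; "qd": joint speeds; "tau": joint torques, N m; "tcp_pos": TCP position; "tcp_rot": TCP orientation; "force": force on the tool from outside, world axes, zero at the start; "wrist_torque": the same for the moment, N m; "width": finger opening in mm.
Only numpy, scipy, OpenCV 4.12 (cv2) and the standard library are available. Lean on these libraries where they do the work, as an engineer would, in place of code of your own. Each camera call takes 0.05 s, during which the arm holds its last target. There are 200 camera calls.

TASK

Get the measuring stage ready for the next part. First clear it: put every wooden packing block that is there into the green crate and lay each gauge that is there, grip up and fully down, in the cavity of the black tray that is cut to its outline. Then set the steel flange, neck up, over the hub in the middle of the stage, turned so that its four holes go over the four studs and it sits flat, fully home, and leave the mug, the bottle and the wooden case alone.

Things in the scene. Friction and masses are not known exactly. Their poses are not given: they have to be found in the camera images.
- stage: dark steel plate 320 (x) x 380 (y) x 12 mm, fixed; origin at the centre of its underside, on the table. The gauges and packing blocks lie on its top around the hub at the start, turned up to 0.7 rad either way; which and how many are present varies (an absent one has no pose).
- hub_seat (a point): centre of the flat top face, 26 mm above the table, of the fixed hub: an aluminium disc 116 mm across near the stage's middle. From the face rise a pilot (30 mm diameter, straight for 24 mm, tapering above, 32 mm high) and four studs (10 mm diameter, straight for 11 mm, tapering above, 16 mm high) on the point's +x, +y, -x, -y axes, 42 mm from the centre. z up.
- flange_c (a point): steel flange, about 0.6 kg: disc 120 mm across, 12 mm thick, bore 33 mm, four 14 mm holes 42 mm out on this point's +x, +y, -x, -y axes. Grip its round neck, 50 mm across, up to 50 mm above the underside. This point: on the axis, 38 mm above the underside, z up the neck. Seated, it is 38 mm above hub_seat (16 mm more if it rests on the stud tops). Starts flat on the table.
- tee_grip (a point): T-shaped gauge: crossbar 60 (y) x 20 (x) mm at its -x end, stem 22 mm wide to its +x end. Aluminium plate 14 mm thick, 90 mm long (x), 0.22 kg, with a black grip block 30 (x) x 20 (y) mm on it, up to 46 mm above the underside. This point: on the grip's axis, 36 mm above the underside, at x = -10 mm from mid length.
- fork_grip (a point): fork-shaped (U) gauge: solid part 60 (y) x 44 (x) mm at its -x end, two prongs each 18 mm wide with a 24 mm gap to its +x end. Aluminium plate 14 mm thick, 90 mm long (x), 0.22 kg, with a black grip block 30 (x) x 20 (y) mm on it, up to 46 mm above the underside. This point: on the grip's axis, 36 mm above the underside, at x = -14 mm from mid length.
- bone_grip (a point): dog-bone gauge: two ends 40 (y) x 24 (x) mm joined by a bar 20 mm wide; the same after a half turn. Aluminium plate 14 mm thick, 90 mm long (x), 0.22 kg, with a black grip block 30 (x) x 20 (y) mm on it, up to 46 mm above the underside. This point: on the grip's axis, 36 mm above the underside, at x = 0 mm from mid length.
- tray: black shadow-cut tray, fixed, 116 (x) x 218 (y) x 16 mm, origin at the centre of its underside on the table, with three cavities 10 mm deep with grey floors 6 mm up: T-shaped at +y, dog-bone in the middle, fork-shaped at -y.
- cavity_tee (a point): point on the floor of the T-shaped cavity (10 mm below the tray's top, outline 3 mm larger all round than the gauge) directly beneath the place of the gauge's grip point; x and y along the seated gauge's x and y. Seated, tee_grip lies 36 mm above it.
- cavity_fork (a point): point on the floor of the fork-shaped cavity (10 mm below the tray's top, outline 3 mm larger all round than the gauge) directly beneath the place of the gauge's grip point; x and y along the seated gauge's x and y. Seated, fork_grip lies 36 mm above it.
- cavity_bone (a point): point on the floor of the dog-bone cavity (10 mm below the tray's top, outline 3 mm larger all round than the gauge) directly beneath the place of the gauge's grip point; x and y along the seated gauge's x and y (or turned by half a turn). Seated, bone_grip lies 36 mm above it.
- block_square (a point): light wooden packing block 75 (x) x 38 (y) x 36 mm; this point is its centre, 18 mm above its underside. About 0.07 kg.
- block_wedge (a point): light wooden wedge-shaped packing block 80 (x) x 36 (y) x 40 mm, full height from x = -40 to -8 mm, then sloping down to 18 mm high at its +x end; this point is at mid length, 20 mm above its underside. About 0.07 kg.
- block_step (a point): light wooden stepped packing block 70 (x) x 34 (y) mm, 40 mm high from x = -35 to +7 mm and 22 mm high beyond; this point is at mid length, 20 mm above its underside. About 0.07 kg.
- block_bar (a point): light wooden packing block, a square bar 85 (x) x 30 (y) x 30 mm; this point is its centre, 15 mm above its underside. About 0.06 kg.
- block_round (a point): light wooden packing block with a rounded back, 70 (x) x 40 (y) x 31 mm, its sides upright to 14 mm and then rounding over; this point is at mid length, 15 mm above its underside. About 0.06 kg.
- crate_in (a point): centre of the inner floor (4 mm above the table) of the open green crate, fixed, 150 (x) x 170 (y) mm outside, walls 4 mm thick and up to 80 mm above the table; axes along its sides.
- flange: the flange itself; origin at the centre of its underside.
- case: closed wooden gauge-block case 60 x 130 x 45 mm beyond the stage (bystander); origin under its centre.
- cleaner: white bottle 60 mm in diameter, 170 mm tall, beyond the stage to the left (bystander); origin under its centre.
- mug: white mug 68 mm in diameter, 85 mm tall, beyond the stage to the right (bystander); origin under its centre.
Mind the look-alikes: they are no part of the job. What is shaped like the part that bears block_bar but blue or turquoise is not meant.

How it is judged (in metres and radians):
On the way, in this order (a step that is already met when the one before it is completed fails the run):
1. the stage is cleared: every packing block present lies in the crate and every gauge present sits in its own cavity (x of block_square in the frame of crate_in between -0.075 and 0.075 m and y of block_square in the frame of crate_in between -0.085 and 0.085 m and z of each of block_square, block_wedge, block_step, block_bar, block_round in the frame of crate_in below 0.085 m and x of block_wedge in the frame of crate_in between -0.075 and 0.075 m and y of block_wedge in the frame of crate_in between -0.085 and 0.085 m and x of block_step in the frame of crate_in between -0.075 and 0.075 m and y of block_step in the frame of crate_in between -0.085 and 0.085 m and x of block_bar in the frame of crate_in between -0.075 and 0.075 m and y of block_bar in the frame of crate_in between -0.085 and 0.085 m and x of block_round in the frame of crate_in between -0.075 and 0.075 m and y of block_round in the frame of crate_in between -0.085 and 0.085 m and horizontal distance between tee_grip and cavity_tee below 0.008 m and z of tee_grip in the frame of cavity_tee between 0.032 and 0.04 m and angle between each of tee_grip, fork_grip, bone_grip's own z axis and vertical below 0.08 rad and angle between the x axis of tee_grip and the x axis of cavity_tee, either way round below 0.12 rad and horizontal distance between fork_grip and cavity_fork below 0.008 m and z of fork_grip in the frame of cavity_fork between 0.032 and 0.04 m and angle between the x axis of fork_grip and the x axis of cavity_fork, either way round below 0.12 rad and horizontal distance between bone_grip and cavity_bone below 0.008 m and z of bone_grip in the frame of cavity_bone between 0.032 and 0.04 m and angle between the x axis of bone_grip and the x axis of cavity_bone, either way round below 0.12 rad), for 0.2 s.
2. the flange sits fully home on the hub with its holes over the studs (horizontal distance between flange_c and hub_seat below 0.004 m and z of flange_c in the frame of hub_seat between 0.035 and 0.041 m and angle between flange_c's own z axis and vertical below 0.05 rad), for 0.2 s.
At the end, for the whole second after the job is handed in: Blocks present inside the crate; gauges present grip up in their own cavities (8 mm sideways, 4 mm in height, tilt 0.08, yaw 0.12 rad); flange on the hub face, holes over the studs (4 mm off axis, 3 mm in height, tilt 0.05 rad) and at rest (all of step 1 and all of step 2 and linear speed of flange below 0.02 m/s); the robot touches nothing.
It fails at once if the case is knocked or moved by more than 30 mm (distance of case from where it was at the start of the episode above 0.03 m).
It fails at once if the cleaner is knocked or moved by more than 30 mm (distance of cleaner from where it was at the start of the episode above 0.03 m).
It fails at once if the mug is knocked or moved by more than 30 mm (distance of mug from where it was at the start of the episode above 0.03 m).
Of tee, fork, bone only 2 to 3 are there at a start; the rules pass over those that are not, and their reading is None.
Of chunk_square, chunk_wedge, chunk_step, chunk_bar, chunk_round only 3 to 5 are there at a start; the rules pass over those that are not, and their reading is None.
At some moment in a run one of flange, chunk_square, chunk_wedge, chunk_step, chunk_bar, chunk_round may be knocked a few centimetres aside while the robot is not near it.
Once in a run the grip may slacken for a moment while it holds something.
It also fails if it takes over 210 s, if anything falls off the work surface, if the arm or the gripper's body presses on something with over 40 N, if the wrist force passes 120 N, or if a joint passes its speed limit or range.

## Working session

There is one attempt and no reset: what is moved stays moved. The work goes in short steps, Python scripts to look and compute and a tool call to move; the robot and the scene stay as the last step left them, time stands still between calls to the robot, and variables do not carry over. Pictures are saved under pics/ and viewed, about 12 in all and at most 16, crops included, and the job is handed in when it is done.

Besides the shell and the picture viewer there is one more tool, called after "Emit:" as a command line: name --argument value ..., lists and objects as JSON in quotes. step_arm: Moves the arm, as the interface text tells. Scaled input: -1 to 1 covers 20 mm each way for a shift and 0.1 rad each way for a turn. Its arguments: {"type":"object","properties":{"plan":{"type":"string"},"force":{"type":"number"}},"required":["plan"]}

```bash
ls; mkdir -p pics
python3 - <<'E'
from cell import robot
import cv2
print(robot.get_state())
for n in("scene","top"):
    im=robot.snapshot(n); cv2.imwrite(f"pics/{n}0.png",im[:,:,::-1]); print(n,robot.camera_model(n))
E
```

```text
pics
{'t': 0.0, 'q': array([ 8.98712156e-01,  1.81551380e-01,  1.60799981e+00, -1.92955651e-05,
        1.35383116e+00, -2.06326007e-01]), 'qd': array([-0.00196559, -0.00105603,  0.00062021, -0.00149679, -0.0002347 ,
       -0.00014765]), 'tau': array([-1.28523552e-03, -4.44865215e+01, -3.51332116e+01, -4.38487723e-04,
        9.20398714e-03,  1.65464809e-05]), 'tcp_pos': array([257.87950979, 513.30223297, 230.38232128]), 'tcp_rot': array([ 0.68775617,  0.16260896,  0.68828223, -0.16376002]), 'force': array([-0.42027912,  0.70588641,  0.50035938]), 'wrist_torque': array([0.03110914, 0.00451866, 0.00210673]), 'width': 85.09778275162138}
scene {'mtx': array([[394.4523234 ,   0.        , 321.0631177 ],
       [  0.        , 394.4523234 , 201.78038022],
       [  0.        ,   0.        ,   1.        ]]), 'rvec': array([ 0.64982917,  2.50065563, -1.3488676 ]), 'tvec': array([ 482.73159391, -155.17605915, 1511.05717758])}
top {'mtx': array([[368.90546305,   0.        , 320.69104976],
       [  0.        , 368.90546305, 196.36405257],
       [  0.        ,   0.        ,   1.        ]]), 'rvec': array([ 2.13391534, -2.12739385,  0.15888692]), 'tvec': array([ 43.93340795, 601.86206488, 954.48193909])}
```

View pics/top0.png

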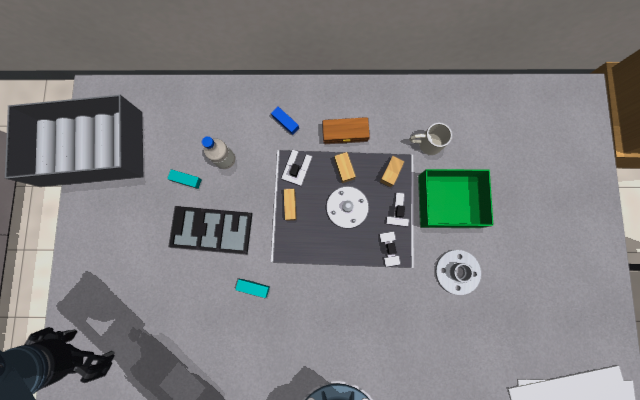

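View pics/scene0.png

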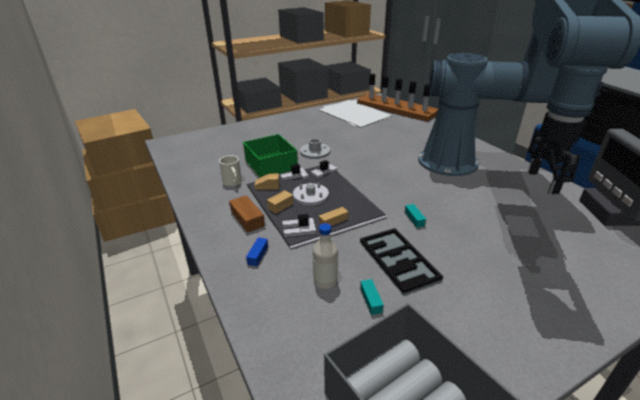

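Top view: three gauges (about (297,168), (398,209), (390,249)), three wood blocks ((290,204), (345,166), (392,171)), hub (347,207), flange (459,272), crate (457,198) and tray (211,229). The blue and turquoise bars are decoys. Next, enlarged crops.

```bash
cat > h.py <<'E'
import numpy as np, cv2
from cell import robot
def cam(n):
    c=robot.camera_model(n); R,_=cv2.Rodrigues(c['rvec']); return c['mtx'],R,c['tvec'].reshape(3)
def up(n,uv,z):
    K,R,t=cam(n); uv=np.atleast_2d(np.array(uv,float))
    d=(R.T@np.linalg.inv(K)@np.c_[uv,np.ones(len(uv))].T).T; c=-R.T@t
    return c+d*((z-c[2])/d[:,2])[:,None]
def proj(n,P):
    K,R,t=cam(n); q=(K@(R@np.atleast_2d(P).T+t[:,None])).T; return q[:,:2]/q[:,2:]
def crop(im,x0,y0,x1,y1,s,name):
    c=cv2.resize(im[y0:y1,x0:x1,::-1],None,fx=s,fy=s,interpolation=cv2.INTER_CUBIC); cv2.imwrite(f"pics/{name}.png",c)
E
python3 - <<'E'
from h import *
im=cv2.imread('pics/top0.png')[:,:,::-1]
crop(im,265,145,425,272,5,'c1'); 
a=cv2.resize(im[200:260,165:257],None,fx=4.2,fy=4.2,interpolation=cv2.INTER_CUBIC)
b=cv2.resize(im[160:300,415:500],None,fx=4.2,fy=4.2,interpolation=cv2.INTER_CUBIC)
s=np.zeros((590,760,3),np.uint8); s[:a.shape[0],:a.shape[1]]=a; s[:b.shape[0],390:390+b.shape[1]]=b
cv2.imwrite('pics/c2.png',s[:,:,::-1])
print(up('top',[[347,207]],26),up('top',[[459,272]],50),up('top',[[211,229]],16),up('top',[[457,198]],4))
for n in('top','scene'):
    K,R,t=cam(n);print(-R.T@t)
E
```

```text
[[575.83064189 -26.88068762  26.        ]] [[ 401.68496202 -317.1533509    50.        ]] [[514.53339624 351.13266065  16.        ]] [[ 605.20284212 -339.28212698    4.        ]]
[ 439.58884887   32.07882329 1039.68093884]
[1064.98735725  950.5114297   709.03677331]
```

View pics/c1.png

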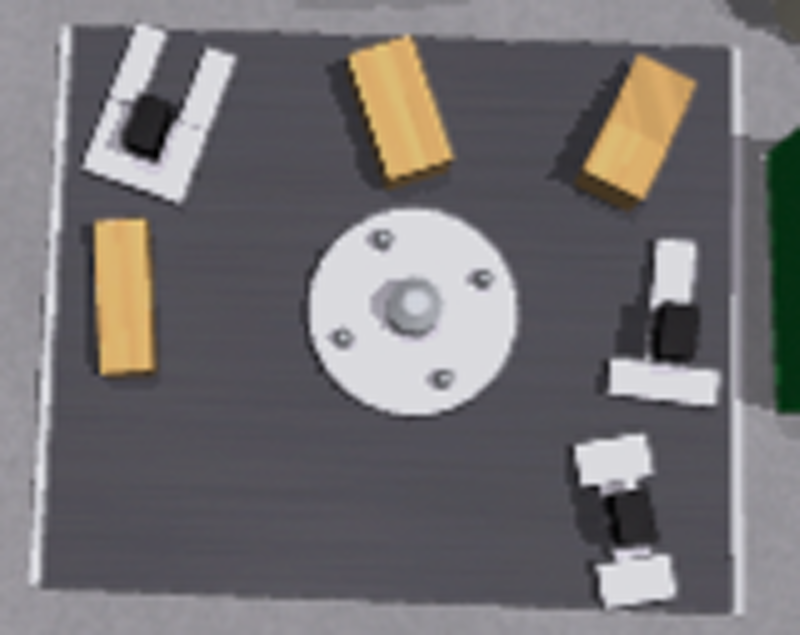

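View pics/c2.png

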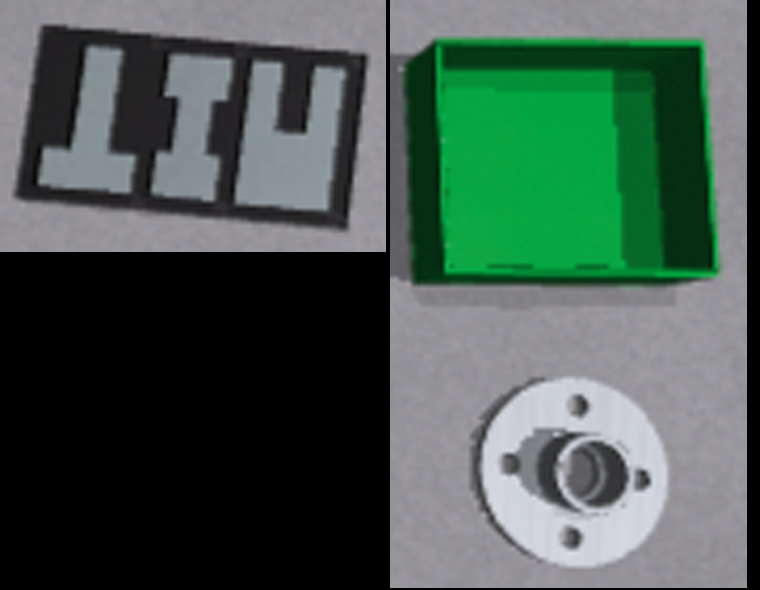

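Fork is upper left, tee is at mid right and bone at lower right. The left block is about 84x29 mm, so it is the bar. The other two blocks need the oblique view to identify them. Next I fit poses and view the scene crop.

```bash
cat > fit.py <<'E'
from h import *
from scipy.optimize import least_squares
def fit(loc,uv,z,n='top'):
    "pose x,y,yaw (and rms px) of planar corners loc at height z"
    loc=np.array(loc,float)
    w=up(n,uv,z)[:,:2]
    def W(p):
        c,s=np.cos(p[2]),np.sin(p[2]); return loc@np.array([[c,s],[-s,c]])+p[:2]
    best=min((least_squares(lambda p:(W(p)-w).ravel(),[*w.mean(0),a]) for a in np.arange(-3,3.1,1)),key=lambda r:r.cost)
    p=best.x; p[2]=(p[2]+np.pi)%(2*np.pi)-np.pi
    return p,np.sqrt(best.cost*2/len(loc))
def pix(c,x0,y0,s): return np.array([x0,y0])+(np.array(c,float)+.5)/s-.5
def off(p,dx): return p[:2]+dx*np.array([np.cos(p[2]),np.sin(p[2])])
E
cat > m.py <<'E'
from fit import *
C=lambda c:pix(c,265,145,5)
r=lambda n,l,c,z,dx=0:(lambda f:print(n,np.r_[off(f[0],dx),f[0][2]].round(3),'rms',round(f[1],1)))(fit(l,c,z))
r('fork',[(45,30),(45,12),(45,-12),(45,-30),(-45,-30),(-45,30)],C([(137,25),(167,34),(206,47),(237,58),(183,203),(83,168)]),26,-14)
r('tee',[(45,11),(45,-11),(-25,30),(-45,30),(-45,-30),(-25,-30)],C([(656,239),(697,240),(612,360),(607,393),(717,405),(721,373)]),26,-10)
r('bone',[(45,20),(45,-20),(21,-20),(21,20),(-21,20),(-21,-20),(-45,-20),(-45,20)],C([(574,443),(647,434),(654,478),(583,487),(596,566),(672,553),(677,598),(605,609)]),26)
r('bar',[(42.5,15),(42.5,-15),(-42.5,-15),(-42.5,15)],C([(95,219),(147,219),(155,372),(100,376)]),42)
mid=C([(348,55),(410,36),(453,158),(390,183)])
for nm,L,w,z in(('square',75,38,48),('step',70,34,52),('round',70,40,43)):r(nm,[(L/2,w/2),(L/2,-w/2),(-L/2,-w/2),(-L/2,w/2)],mid,z)
wd=up('top',C([(640,55),(695,82)]),30),up('top',C([(643,203),(580,178)]),52);print('wedge ends',wd[0].mean(0),wd[1].mean(0),wd)
# hub: studs, circle
h=up('top',C([(379,239),(482,279),(442,378),(343,338)]),40);print('hub studs mean',h.mean(0),[np.degrees(np.arctan2(*(h[i]-h[i+2])[1::-1])).round(1) for i in(0,1)])
print('hub circle', up('top',C([(413,312)]),26))
T=lambda c:pix(c,165,200,4.2)
r('tray',[(58,109),(58,-109),(-58,-109),(-58,109)],T([(42,25),(367,55),(346,228),(16,198)]),16)
r('ctee',[(48,14),(48,-14),(-48,-33),(-48,33)],T([(88,44),(124,47),(131,195),(37,187)]),6,-10)
r('cbone',[(48,23),(48,-23),(-48,-23),(-48,23)],T([(168,53),(232,59),(215,202),(150,194)]),6)
r('cfork',[(48,33),(48,-33),(-48,-33),(-48,33)],T([(250,61),(347,68),(331,213),(234,205)]),6,-14)
B=lambda c:pix(np.array(c)-[390,0],415,160,4.2)
r('crate',[(75,85),(75,-85),(-75,-85),(-75,85)],B([(434,40),(704,40),(719,275),(413,284)]),80) 
r('flange holes',[(42,0),(0,42),(-42,0),(0,-42)],B([(577,406),(510,464),(570,538),(641,480)]),12)
print('neck',up('top',B([(594,474)]),50),'disc',up('top',B([(576,472)]),12))
E
python3 m.py
python3 -c "
from h import *
im=cv2.imread('pics/scene0.png')[:,:,::-1]; crop(im,235,130,395,245,5,'c3')"
```

```text
fork [ 6.75546e+02  1.19148e+02 -3.34000e-01] rms 0.7
tee [ 5.61945e+02 -1.67890e+02 -1.13000e-01] rms 1.1
bone [ 4.61855e+02 -1.42096e+02  1.58000e-01] rms 0.8
bar [5.82153e+02 1.31248e+02 5.70000e-02] rms 0.9
square [ 6.8659e+02 -1.9909e+01  3.2000e-01] rms 1.2
step [ 6.85594e+02 -1.96990e+01  3.20000e-01] rms 2.6
round [ 6.87835e+02 -2.01710e+01  3.21000e-01] rms 3.0
wedge ends [ 713.82700833 -171.28357386   30.        ] [ 639.34378648 -134.4014773    52.        ] (array([[ 721.64785395, -156.08517326,   30.        ],
       [ 706.00616271, -186.48197447,   30.        ]]), array([[ 632.42795739, -151.34596337,   52.        ],
       [ 646.25961557, -117.45699124,   52.        ]]))
hub studs mean [576.01579419 -25.79394645  40.        ] [np.float64(23.8), np.float64(-66.8)]
hub circle [[575.83195019 -27.43399477  26.        ]]
tray [ 5.13019e+02  3.52670e+02 -8.70000e-02] rms 1.1
ctee [ 5.08905e+02  4.22415e+02 -8.70000e-02] rms 1.8
cbone [ 5.13203e+02  3.56496e+02 -7.70000e-02] rms 1.4
cfork [ 4.92963e+02  2.90625e+02 -7.00000e-02] rms 0.5
crate [ 5.94917e+02 -3.11747e+02 -1.90000e-02] rms 8.2
flange holes [ 4.00367e+02 -3.29326e+02 -1.13000e-01] rms 0.7
neck [[ 400.5137501  -327.99858504   50.        ]] disc [[ 400.22839671 -330.30488704   12.        ]]
```

View pics/c3.png

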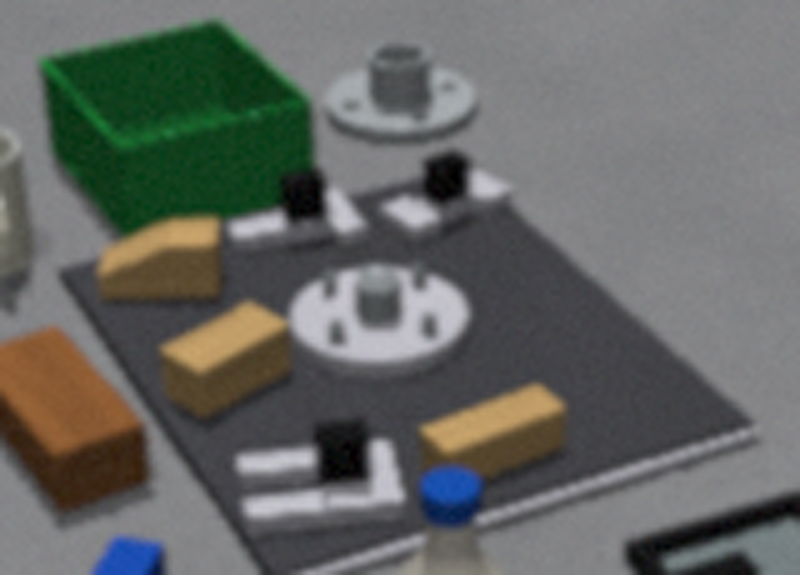

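Scene crop: the blocks are a wedge at (160,260), a square block at (225,360) and the bar at (495,425). All three gauges lie grip up. Next: a triangulated height check, the crate refit and a move planner.

```bash
cat >> fit.py <<'E'
def tri(a,b):
    "triangulate top pix a, scene pix b; returns point and ray gap"
    L=[]
    for n,p in(('top',a),('scene',b)):
        o=up(n,[p],0)[0];d=up(n,[p],100)[0]-o;L.append((o,d/np.linalg.norm(d)))
    (o1,d1),(o2,d2)=L; s=np.linalg.lstsq(np.c_[d1,-d2],o2-o1,rcond=None)[0]
    A,B=o1+s[0]*d1,o2+s[1]*d2; return ((A+B)/2).round(1),np.linalg.norm(A-B).round(1)
E
cat > go.py <<'E'
import sys
from h import *
from scipy.spatial.transform import Rotation as Ro
def pose():
    s=robot.get_state(); w,x,y,z=s['tcp_rot']; R=Ro.from_quat([x,y,z,w]).as_matrix(); return s,R
def plan(x,y,z,psi,verbose=True):
    "psi: wanted world angle of tool y (mod pi). Prints total turn about tool x and then shifts after the turn, in units"
    s,R=pose(); p=s['tcp_pos']; a=np.arctan2(R[1,1],R[0,1])
    d=(psi-a+np.pi/2)%np.pi-np.pi/2        # world turn about z
    w=-d                                   # tool x points down
    Rn=R@Ro.from_rotvec([w,0,0]).as_matrix()
    v=np.array([x,y,z])-p; t=Rn.T@v; t0=R.T@v
    tilt=Ro.from_matrix(R).as_rotvec()
    print('t%.2f tcp'%s['t'],p.round(1),'psi %.3f q6 %.2f'%(a,s['q'][5]),'F',s['force'].round(1),'W%.1f'%s['width'],'down-axis',R[:,0].round(3))
    print('turn wx %.2f units | after-turn shift units x %.2f y %.2f z %.2f | before-turn x %.2f y %.2f z %.2f'%(w/.1,*(t/20),*(t0/20)))
if __name__=='__main__': plan(*map(float,sys.argv[1:5]))
E
python3 - <<'E'
from fit import *
C=lambda c:pix(c,265,145,5); S=lambda c:pix(c,235,130,5); B=lambda c:pix(np.array(c)-[390,0],415,160,4.2)
for n,a,b in(('bar near-hub... corners',(95,219),(420,432)),('bar',(155,372),(566,406)),('bar',(147,219),(420,432)),('sq',(348,55),(203,371)),('sq',(410,36),(163,348)),('sq',(453,158),(252,302)),('wedge top',(643,203),(220,218)),('fork grip',(152,112),(342,438)),('tee grip',(676,318),(303,180)),('bone grip',(634,506),(447,161)),('pilot',(416,303),(379,272))):
    print(n,tri(C(a),S(b)))
print('neck',tri(B((594,474)),S((402,55))),'crate rim',tri(B((434,40)),S((127,141))),tri(B((704,40)),S((43,63))),tri(B((719,275)),S((213,26))),tri(B((443,275)),S((308,101))))
print('crate',fit([(75,85),(75,-85),(-75,-85),(-75,85)],B([(434,40),(704,40),(719,275),(443,275)]),80))
import go; go.plan(462,-142,150,.158+np.pi/2)
E
```

```text
bar near-hub... corners (array([629. , 143.2,  52.9]), np.float64(14.2))
bar (array([534.5, 120.2,  26.3]), np.float64(18.2))
bar (array([625.3, 120.1,  38.2]), np.float64(1.0))
sq (array([715.6,   9.5,  47.1]), np.float64(2.7))
sq (array([726.8, -25.2,  47.6]), np.float64(1.7))
sq (array([657. , -48. ,  47.3]), np.float64(3.0))
wedge top (array([ 632.4, -151.4,   51.1]), np.float64(0.5))
fork grip (array([679.1, 118.8,  52.9]), np.float64(8.3))
tee grip (array([ 566.1, -164.6,   57.1]), np.float64(6.1))
bone grip (array([ 465.8, -139.2,   57.1]), np.float64(7.1))
pilot (array([575.8, -26.8,  56.3]), np.float64(1.9))
neck (array([ 399.2, -327.8,   48.2]), np.float64(2.9)) crate rim (array([ 667.6, -229.6,   84.6]), np.float64(4.1)) (array([ 669.5, -402.4,   75. ]), np.float64(5.4)) (array([ 524. , -405.6,   70.5]), np.float64(2.2)) (array([ 523.2, -232.8,   77.7]), np.float64(3.0))
crate (array([ 5.96319860e+02, -3.16416263e+02, -1.42595458e-03]), np.float64(0.8365961150972391))
t0.10 tcp [257.9 513.4 230.5] psi 1.105 q6 -0.21 F [ 0.2 -0.3  0.1] W85.7 down-axis [-0.001 -0.001 -1.   ]
turn wx -6.24 units | after-turn shift units x 4.05 y -33.96 z 4.93 | before-turn x 4.05 y -24.69 z 23.83
```

Emit:
step_arm --plan "0 -0.5 0.5 0 0 0 0.6;0 -1 0.95 0 0 0 0.6;0 -1 0.95 0 0 0 0.6;0 -1 0.95 0 0 0 0.6;0 -1 0.95 0 0 0 0.6;0 -1 0.95 0 0 0 0.6;0 -1 0.95 0 0 0 0.6;0 -1 0.95 0 0 0 0.6;0 -1 0.95 0 0 0 0.6;0 -1 0.95 0 0 0 0.6" --force 60

```text
t: 0.93
tcp_pos: [334.5, 261.4, 231.0]
tcp_rot: [0.688, 0.163, 0.688, -0.163]
force: [0.6, 0.5, 0.7]
width: 51.5
```

Emit:
step_arm --plan "0 -1 0.95 0 0 0 0.6;0 -1 0.95 0 0 0 0.6;0 -1 0.95 0 0 0 0.6;0 -1 0.95 0 0 0 0.6;0 -1 0.95 0 0 0 0.6;0 -1 0.95 0 0 0 0.6;0 -1 0.95 0 0 0 0.6;0 -1 0.95 0 0 0 0.6;0 -1 0.95 0 0 0 0.6;0 -1 0.95 0 0 0 0.6"

```text
t: 1.77
tcp_pos: [414.5, -2.6, 231.1]
tcp_rot: [0.688, 0.163, 0.688, -0.163]
force: [0.2, 1.1, -0.1]
width: 51.3
```

Emit:
step_arm --plan "0.2 -1 0.95 -1 0 0 0.6;0.5 0 0 -1 0 0 0.6;0.5 0 0 -1 0 0 0.6;0.5 0 0 -1 0 0 0.6;0.5 0 0 -1 0 0 0.6;0.5 0 0 -1 0 0 0.6;0.5 0 0 -0.2 0 0 0.6;0 0 0 0 0 0 0.6"

```text
t: 2.43
tcp_pos: [421.0, -27.2, 165.1]
tcp_rot: [0.704, -0.053, 0.706, 0.054]
force: [0.2, 0.6, -0.4]
width: 51.3
```

```bash
python3 go.py 462 -142 32 1.729
```

```text
t2.43 tcp [421.  -27.2 165.1] psi 1.723 q6 -2.07 F [ 0.2  0.6 -0.4] W51.3 down-axis [-0.004  0.001 -1.   ]
turn wx -0.06 units | after-turn shift units x 6.64 y -6.00 z 1.14 | before-turn x 6.64 y -6.00 z 1.18
```

Emit:
step_arm --plan "0 -1 0.2 0 0 0 0.6;0 -1 0.2 0 0 0 0.6;0 -1 0.2 0 0 0 0.6;0 -1 0.2 0 0 0 0.6;0 -1 0.2 0 0 0 0.6;0 -1 0.15 0 0 0 0.6;1 0 0 0 0 0 0.6;1 0 0 0 0 0 0.6;1 0 0 0 0 0 0.6;0 0 0 0 0 0 0.6"

```text
t: 3.27
tcp_pos: [461.3, -141.5, 104.0]
tcp_rot: [0.703, -0.052, 0.707, 0.055]
force: [-1.0, 0.4, -0.3]
width: 51.1
```

```bash
python3 go.py 462 -142 32 1.729; python3 -c "
from h import *
im=robot.snapshot('top'); a=im[200:275,340:440]
im2=robot.snapshot('scene'); b=im2[120:195,270:370]
cv2.imwrite('pics/c4.png',cv2.resize(np.vstack([a,b])[:,:,::-1],None,fx=4,fy=4,interpolation=cv2.INTER_CUBIC))"
```

```text
t3.27 tcp [ 461.3 -141.5  104. ] psi 1.722 q6 -2.27 F [-1.   0.4 -0.3] W51.1 down-axis [-0.006  0.003 -1.   ]
turn wx -0.07 units | after-turn shift units x 3.60 y -0.04 z 0.05 | before-turn x 3.60 y -0.04 z 0.05
```

View pics/c4.png

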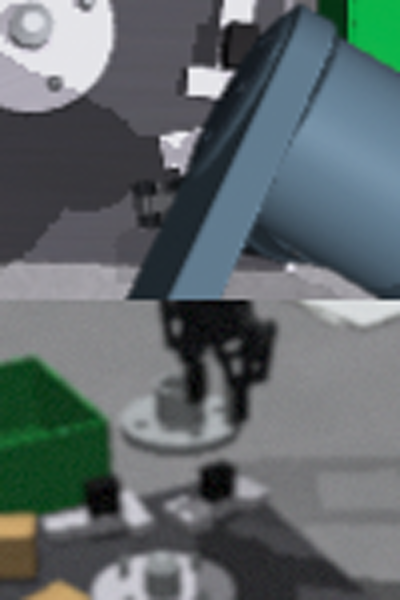

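The top view is hidden by the arm at (300,150). The scene view shows the fingers above the bone grip at (215,480). I descend and grip.

Emit:
step_arm --plan "1 0 0 0 0 0 0.6;1 0 0 0 0 0 0.6;1 0 0 0 0 0 0.6;0.6 0 0 0 0 0 0.6;0 0 0 0 0 0 0;0 0 0 0 0 0 0;0 0 0 0 0 0 0;0 0 0 0 0 0 0" --force 60

```text
t: 4.03
tcp_pos: [465.1, -143.5, 37.1]
tcp_rot: [0.706, -0.055, 0.704, 0.054]
force: [-0.1, -0.2, 4.1]
width: 18.8
```

Emit:
step_arm --plan "-1 0 0 0 0 0 0;-1 0 0 0 0 0 0;-1 0 0 0 0 0 0;-1 0 0 0 0 0 0;-1 0 0 0 0 0 0;-0.5 0 0 0 0 0 0"

```text
t: 4.53
tcp_pos: [465.1, -143.5, 148.7]
tcp_rot: [0.706, -0.055, 0.704, 0.053]
force: [0.1, 0.7, -1.5]
width: 18.5
```

```bash
python3 go.py 513.2 354.5 140 1.4878; python3 -c "
from h import *
im2=robot.snapshot('scene'); b=im2[100:220,260:380]
cv2.imwrite('pics/c5.png',cv2.resize(b[:,:,::-1],None,fx=4,fy=4,interpolation=cv2.INTER_CUBIC))"
```

```text
t4.53 tcp [ 465.1 -143.5  148.7] psi 1.725 q6 -2.27 F [ 0.1  0.7 -1.5] W18.5 down-axis [ 0.004 -0.003 -1.   ]
turn wx 2.37 units | after-turn shift units x 0.38 y 25.02 z 0.33 | before-turn x 0.38 y 24.24 z 6.20
```

View pics/c5.png

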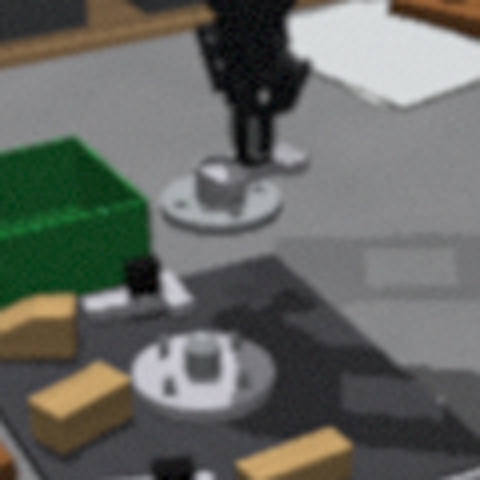

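The bone gauge is held. I carry it over the tray.

Emit:
step_arm --plan "0 0.5 0.1 0 0 0 0;0 1 0.25 0 0 0 0;0 1 0.25 0 0 0 0;0 1 0.25 0 0 0 0;0 1 0.25 0 0 0 0;0 1 0.25 0 0 0 0;0 1 0.25 0 0 0 0;0 1 0.25 0 0 0 0;0 1 0.25 0 0 0 0;0 1 0.25 0 0 0 0"

```text
t: 5.42
tcp_pos: [479.5, 54.0, 143.5]
tcp_rot: [0.704, -0.054, 0.706, 0.055]
force: [0.2, -0.1, -2.4]
width: 18.8
```

Emit:
step_arm --plan "0 1 0.25 0 0 0 0;0 1 0.25 0 0 0 0;0 1 0.25 0 0 0 0;0 1 0.25 0 0 0 0;0 1 0.25 0 0 0 0;0 1 0.25 0 0 0 0;0 1 0.25 0 0 0 0;0 1 0.25 0 0 0 0;0 1 0.25 0 0 0 0;0 1 0.25 0 0 0 0"

```text
t: 6.25
tcp_pos: [497.9, 258.9, 143.2]
tcp_rot: [0.704, -0.055, 0.706, 0.054]
force: [0.8, -0.2, -1.6]
width: 18.8
```

Emit:
step_arm --plan "0 1 0.25 0.5 0 0 0;0 1 0.25 0.5 0 0 0;0 1 0.25 0.5 0 0 0;0 0.8 0.2 0.85 0 0 0;0 0 0 0 0 0 0;0 0 0 0 0 0 0"

```text
t: 6.75
tcp_pos: [510.6, 335.3, 143.2]
tcp_rot: [0.706, 0.027, 0.708, -0.028]
force: [-0.1, -0.5, -2.2]
width: 18.8
```

```bash
python3 go.py 513.2 354.5 140 1.4878; python3 -c "
from h import *
im=robot.snapshot('top'); a=im[185:285,150:270]
im2=robot.snapshot('scene'); b=im2[200:300,340:460]
cv2.imwrite('pics/top1.png',im[:,:,::-1]);cv2.imwrite('pics/scene1.png',im2[:,:,::-1])
cv2.imwrite('pics/c6.png',cv2.resize(np.hstack([a,b])[:,:,::-1],None,fx=3.3,fy=3.3,interpolation=cv2.INTER_CUBIC))"
```

```text
t6.75 tcp [510.6 335.3 143.2] psi 1.493 q6 -1.11 F [-0.1 -0.5 -2.2] W18.8 down-axis [-0.003 -0.001 -1.   ]
turn wx 0.05 units | after-turn shift units x 0.16 y 0.97 z 0.05 | before-turn x 0.16 y 0.97 z 0.06
```

View pics/c6.png

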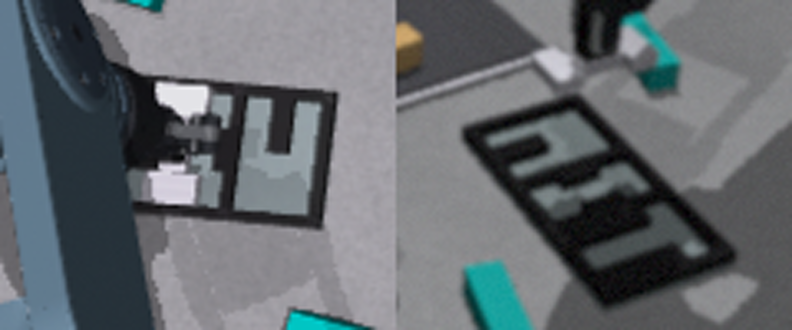

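Run:
```python
from fit import *
import go
P=lambda c:pix(c,150,185,3.3)
f=fit([(45,20),(45,-20),(-45,-20),(-45,20)],P([(157,81),(210,84),(196,204),(147,200)]),132);print(f)
for z in(125,132,139):print(z,up('top',P([(177.5,142)]),z))
# height by scene: far-left end corner and right end
S=lambda c:pix(np.array(c)-[396,0],340,200,3.3)
K=fit
for q in [(45,20,0),(45,-20,0),(-45,20,0),(-45,-20,0)]:
    c,s=np.cos(f[0][2]),np.sin(f[0][2]); x=f[0][0]+c*q[0]-s*q[1]; y=f[0][1]+s*q[0]+c*q[1]
    print((proj('scene',[[x,y,132]])[0]-[340,200]+.5)*3.3+[395.5,-.5])
```

```text
(array([ 5.09399418e+02,  3.33878605e+02, -4.83024101e-02]), np.float64(1.234146497119628))
125 [[509.76998152 336.22277569 125.        ]]
132 [[509.2328894  333.89517972 132.        ]]
139 [[508.69579728 331.56758375 139.        ]]
[557.33578668  81.70489734]
[527.4820072   53.57689276]
[656.11474401  49.73685022]
[624.30298649  23.44301514]
```

Emit:
step_arm --plan "0 0.5 0.05 0.15 0 0 0;0 0.53 0.05 0.15 0 0 0;1 0 0 0 0 0 0;1 0 0 0 0 0 0;1 0 0 0 0 0 0;1 0 0 0 0 0 0;0.7 0 0 0 0 0 0;0 0 0 0 0 0 0"

```text
t: 7.52
tcp_pos: [513.3, 353.1, 47.3]
tcp_rot: [0.704, 0.038, 0.708, -0.04]
force: [-0.2, -0.5, -2.8]
width: 18.8
```

Emit:
step_arm --plan "0.2 0 0 0 0 0 0;0.2 0 0 0 0 0 0;0.2 0 0 0 0 0 0"

```text
t: 7.77
tcp_pos: [517.2, 355.4, 40.5]
tcp_rot: [0.707, 0.04, 0.705, -0.039]
force: [-0.5, -0.5, -2.0]
width: 19.1
```

Emit:
step_arm --plan "0.15 0 0 0 0 0 0;0.15 0 0 0 0 0 0;0 0 0 0 0 0 0"

```text
t: 8.02
tcp_pos: [515.9, 355.0, 33.0]
tcp_rot: [0.706, 0.039, 0.706, -0.039]
force: [-0.5, -0.3, -2.0]
width: 18.6
```

No contact force at z=33, so the gauge is in the cavity. I lower it slightly, release and retreat.

Emit:
step_arm --plan "0.1 0 0 0 0 0 0;0.1 0 0 0 0 0 0;0 0 0 0 0 0 0.5;0 0 0 0 0 0 0.5;0 0 0 0 0 0 0.5;-0.7 0 0 0 0 0 0.5;-1 0 0 0 0 0 0.5;-1 0 0 0 0 0 0.5;-1 0 0 0 0 0 0.5;-1 0 0 0 0 0 0.5"

```text
t: 8.85
tcp_pos: [516.2, 355.1, 125.4]
tcp_rot: [0.706, 0.039, 0.706, -0.039]
force: [0.5, 0.4, 0.1]
width: 42.6
```

```bash
for i in 1 2 3; do python3 -c "
from h import *
print(robot.get_state()['tcp_pos'].round(1)); robot.snapshot('top')"; done;  python3 go.py 562 -168 120 1.458
```

```text
[516.2 355.1 125.4]
[518.7 356.4 130.2]
[518.8 356.4 128.7]
t9.00 tcp [517.7 355.8 126.3] psi 1.460 q6 -1.05 F [ 0.5 -1.1 -0.8] W42.6 down-axis [ 0.005  0.002 -1.   ]
turn wx 0.02 units | after-turn shift units x 0.27 y -25.77 z 5.15 | before-turn x 0.27 y -25.78 z 5.10
```

Emit:
step_arm --plan "0 -0.8 0.1 0 0 0 0.55;0 -1 0.2 0 0 0 0.55;0 -1 0.2 0 0 0 0.55;0 -1 0.2 0 0 0 0.55;0 -1 0.2 0 0 0 0.55;0 -1 0.2 0 0 0 0.55;0 -1 0.2 0 0 0 0.55;0 -1 0.2 0 0 0 0.55;0 -1 0.2 0 0 0 0.55;0 -1 0.2 0 0 0 0.55"

```text
t: 9.83
tcp_pos: [530.8, 154.1, 121.8]
tcp_rot: [0.705, 0.039, 0.707, -0.039]
force: [0.5, 0.4, 0.1]
width: 46.7
```

Emit:
step_arm --plan "0 -1 0.2 0 0 0 0.55;0 -1 0.2 0 0 0 0.55;0 -1 0.2 0 0 0 0.55;0 -1 0.2 0 0 0 0.55;0 -1 0.2 0 0 0 0.55;0 -1 0.2 0 0 0 0.55;0 -1 0.2 0 0 0 0.55;0 -1 0.2 0 0 0 0.55;0 -1 0.2 0 0 0 0.55;0 -1 0.2 0 0 0 0.55"

```text
t: 10.67
tcp_pos: [548.1, -48.5, 121.8]
tcp_rot: [0.705, 0.039, 0.707, -0.039]
force: [0.1, -0.2, 0.4]
width: 46.9
```

Emit:
step_arm --plan "0 -1 0.2 0 0 0 0.55;0 -1 0.2 0 0 0 0.55;0 -1 0.2 0 0 0 0.55;0 -1 0.2 0 0 0 0.55;0 -1 0.2 0 0 0 0.55;0 -1 0.2 0 0 0 0.55;0.5 0 0 0 0 0 0.55;0.5 0 0 0 0 0 0.55;0 0 0 0 0 0 0.55"

```text
t: 11.42
tcp_pos: [557.5, -167.7, 99.4]
tcp_rot: [0.704, 0.04, 0.708, -0.038]
force: [-0.8, 0.1, -0.8]
width: 47.0
```

```bash
cat >> h.py <<'E'
def avg(k=4):
    P=[]
    for _ in range(k): P.append(robot.get_state()['tcp_pos']); im=robot.snapshot('top')
    return np.mean(P,0),im
E
sed -i 's/^    s=robot.get_state(); w/    from h import avg; m=avg()[0]; s=robot.get_state(); s["tcp_pos"]=m; w/' go.py
python3 go.py 562 -168 34 1.458
```

```text
t11.62 tcp [ 558.5 -167.7  101. ] psi 1.461 q6 -1.96 F [ 1.  -0.1  0.4] W46.9 down-axis [-0.001  0.    -1.   ]
turn wx 0.03 units | after-turn shift units x 3.35 y 0.00 z 0.18 | before-turn x 3.35 y 0.00 z 0.18
```

Emit:
step_arm --plan "1 0 0.18 0 0 0 0.55;1 0 0 0 0 0 0.55;1 0 0 0 0 0 0.55;0.3 0 0 0 0 0 0.55;0 0 0 0 0 0 0;0 0 0 0 0 0 0;0 0 0 0 0 0 0;0 0 0 0 0 0 0;-1 0 0 0 0 0 0;-1 0 0 0 0 0 0"

```text
t: 12.45
tcp_pos: [562.9, -169.0, 77.1]
tcp_rot: [0.705, 0.04, 0.707, -0.039]
force: [0.6, 0.3, -1.6]
width: 18.7
```

Emit:
step_arm --plan "-1 0 0 0 0 0 0;-1 0 0 0 0 0 0;-1 0 0 0 0 0 0;0 0 0 0 0 0 0"

```text
t: 12.78
tcp_pos: [566.9, -170.9, 142.7]
tcp_rot: [0.709, 0.038, 0.703, -0.04]
force: [1.5, -1.2, -1.3]
width: 18.5
```

```bash
python3 go.py 507 400 140 1.49
```

```text
t12.98 tcp [ 565.2 -170.1  139.5] psi 1.460 q6 -1.95 F [-1.1  0.  -2.4] W18.6 down-axis [-0.002  0.001 -1.   ]
turn wx -0.30 units | after-turn shift units x 0.01 y 28.18 z -5.20 | before-turn x 0.01 y 28.01 z -6.05
```

Emit:
step_arm --plan "0 0.6 -0.1 0 0 0 0;0 1 -0.22 0 0 0 0;0 1 -0.22 0 0 0 0;0 1 -0.22 0 0 0 0;0 1 -0.22 0 0 0 0;0 1 -0.22 0 0 0 0;0 1 -0.22 0 0 0 0;0 1 -0.22 0 0 0 0;0 1 -0.22 0 0 0 0;0 1 -0.22 0 0 0 0"

```text
t: 13.82
tcp_pos: [542.4, 27.9, 135.8]
tcp_rot: [0.705, 0.039, 0.707, -0.039]
force: [0.0, -1.1, -2.7]
width: 18.6
```

Emit:
step_arm --plan "0 1 -0.22 0 0 0 0;0 1 -0.22 0 0 0 0;0 1 -0.22 0 0 0 0;0 1 -0.22 0 0 0 0;0 1 -0.22 0 0 0 0;0 1 -0.22 0 0 0 0;0 1 -0.22 0 0 0 0;0 1 -0.22 0 0 0 0;0 1 -0.22 0 0 0 0;0 1 -0.22 0 0 0 0"

```text
t: 14.65
tcp_pos: [520.5, 231.1, 135.7]
tcp_rot: [0.705, 0.039, 0.707, -0.039]
force: [-0.3, 0.4, -2.2]
width: 18.6
```

Emit:
step_arm --plan "0 1 -0.22 0 0 0 0;0 1 -0.22 0 0 0 0;0 1 -0.22 0 0 0 0;0 1 -0.22 0 0 0 0;0 1 -0.22 0 0 0 0;0 1 -0.22 0 0 0 0;0 1 -0.22 0 0 0 0;0 1 -0.22 -0.3 0 0 0;0 0 0 0 0 0 0;0 0 0 0 0 0 0"

```text
t: 15.48
tcp_pos: [503.1, 393.4, 135.6]
tcp_rot: [0.706, 0.027, 0.707, -0.028]
force: [-0.0, 0.5, -3.1]
width: 18.6
```

```bash
python3 go.py 508.3 421 140 1.49; python3 -c "
from h import *
im=robot.snapshot('top'); a=im[185:285,150:270]
im2=robot.snapshot('scene'); b=im2[200:300,340:460]
cv2.imwrite('pics/c7.png',cv2.resize(np.hstack([a,b])[:,:,::-1],None,fx=3.3,fy=3.3,interpolation=cv2.INTER_CUBIC))"
```

```text
t15.68 tcp [503.7 392.5 135.9] psi 1.489 q6 -1.01 F [ 0.4 -0.6 -2.1] W18.4 down-axis [-0.001 -0.001 -1.   ]
turn wx -0.01 units | after-turn shift units x -0.20 y 1.44 z 0.11 | before-turn x -0.20 y 1.44 z 0.11
```

View pics/c7.png

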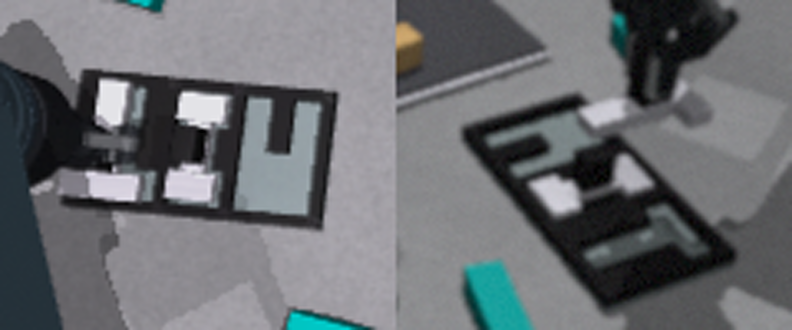

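Run:
```python
from fit import *
P=lambda c:pix(c,150,185,3.3)
f=fit([(45,11),(45,-11),(-25,-30),(-45,-30),(-45,30)],P([(100,79),(131,82),(143,173),(140,203),(59,196)]),127);print(f,off(f[0],-10))
S=lambda c:(c-[340,200]+.5)*3.3+[395.5,-.5]
c,s=np.cos(f[0][2]),np.sin(f[0][2])
for q in [(45,11),(45,-11),(-45,30),(-25,30)]:
    print(q,S(proj('scene',[[f[0][0]+c*q[0]-s*q[1],f[0][1]+s*q[0]+c*q[1],127]])[0]))
b=fit([(45,20),(45,-20),(-45,-20),(-45,20)],P([(180,92),(231,94),(219,206),(166,201)]),20);print('bone seated',b)
```

```text
(array([ 5.11707686e+02,  3.88562470e+02, -6.80986737e-02]), np.float64(1.1385691097905024)) [501.73086373 389.24293058]
(45, 11) [592.55957152 120.88058015]
(45, -11) [575.25366293 103.83443472]
(-45, 30) [711.37303222 102.08396101]
(-25, 30) [688.99690089 109.44878783]
bone seated (array([ 5.12976105e+02,  3.52700674e+02, -6.49906427e-02]), np.float64(2.589055944513977))
```

Emit:
step_arm --plan "0 0.8 0.1 0 0 0 0;0 0.77 0.11 0 0 0 0;1 0 0 0 0 0 0;1 0 0 0 0 0 0;1 0 0 0 0 0 0;1 0 0 0 0 0 0;0.6 0 0 0 0 0 0;0 0 0 0 0 0 0"

```text
t: 16.45
tcp_pos: [509.7, 421.7, 41.8]
tcp_rot: [0.705, 0.028, 0.708, -0.03]
force: [0.2, -0.5, -3.5]
width: 18.5
```

Emit:
step_arm --plan "0.2 0 0 0 0 0 0;0.2 0 0 0 0 0 0;0.15 0 0 0 0 0 0;0 0 0 0 0 0 0"

```text
t: 16.78
tcp_pos: [512.2, 423.2, 34.6]
tcp_rot: [0.707, 0.029, 0.706, -0.029]
force: [0.3, -2.6, -2.9]
width: 18.7
```

```bash
python3 go.py 510.5 423.5 29 1.49
```

```text
t16.98 tcp [512.1 423.3  34.7] psi 1.490 q6 -0.98 F [ 1.5 -3.9 -2.3] W18.5 down-axis [ 0.001 -0.    -1.   ]
turn wx -0.00 units | after-turn shift units x 0.28 y 0.01 z -0.08 | before-turn x 0.28 y 0.01 z -0.08
```

Emit:
step_arm --plan "0.1 -0.05 0 0 0 0 0;0.1 0 0 0 0 0 0;0.1 0 0 0 0 0 0;0 0 0 0 0 0 0"

```text
t: 17.32
tcp_pos: [512.1, 423.2, 32.3]
tcp_rot: [0.707, 0.028, 0.706, -0.028]
force: [-8.6, -8.0, 23.6]
width: 18.4
```

```bash
python3 go.py 510.5 423.5 29 1.49
```

```text
t17.52 tcp [512.1 423.2  32.4] psi 1.491 q6 -0.98 F [-9.2 -7.5 21.2] W18.3 down-axis [ 0.001  0.001 -1.   ]
turn wx 0.01 units | after-turn shift units x 0.17 y 0.01 z -0.08 | before-turn x 0.17 y 0.01 z -0.08
```

Emit:
step_arm --plan "-0.05 -0.06 -0.08 0 0 0 0;0 -0.04 -0.05 0 0 0 0;0.1 0 0 0 0 0 0;0 0 0 0 0 0 0"

```text
t: 17.85
tcp_pos: [511.6, 423.0, 32.4]
tcp_rot: [0.709, 0.03, 0.704, -0.027]
force: [-4.4, -2.0, 20.8]
width: 18.5
```

```bash
python3 go.py 510.5 423.5 29 1.49
```

```text
t18.05 tcp [511.6 423.   32.4] psi 1.491 q6 -0.98 F [-2.8 -2.1 20.9] W18.6 down-axis [ 0.006  0.004 -1.   ]
turn wx 0.01 units | after-turn shift units x 0.17 y 0.02 z -0.06 | before-turn x 0.17 y 0.02 z -0.06
```

Force is 21 N at z=32.4, which fits a seated gauge given the grip height from lift-off (about 27 mm above the underside). Release, then over to the fork.

Emit:
step_arm --plan "-0.05 0 0 0 0 0 0.35;0 0 0 0 0 0 0.45;0 0 0 0 0 0 0.45;-0.7 0 0 0 0 0 0.45;-1 0 0 0 0 0 0.45;-1 0 0 0 0 0 0.45;-1 0 0 0 0 0 0.45;-1 0 0 0 0 0 0.45;-1 0 0 0 0 0 0.45"

```text
t: 18.8
tcp_pos: [508.6, 420.8, 143.9]
tcp_rot: [0.707, 0.029, 0.707, -0.028]
force: [-0.1, 1.4, 0.5]
width: 38.5
```

```bash
python3 go.py 675.5 119 130 1.237
```

```text
t19.00 tcp [510.2 421.7 146.3] psi 1.490 q6 -0.98 F [ 0.5 -0.5 -0.2] W38.3 down-axis [ 0.001  0.001 -1.   ]
turn wx 2.53 units | after-turn shift units x 0.81 y -11.59 z 12.77 | before-turn x 0.81 y -14.42 z 9.46
```

Emit:
step_arm --plan "0 -1 0 0 0 0 0.55;0 -1 0 0 0 0 0.55;0 -1 0 0 0 0 0.55;0 -1 0 0 0 0 0.55;0 -1 0 0 0 0 0.55;0 -1 0 0 0 0 0.55;0 -1 0.9 0 0 0 0.55;0 -1 0.9 0 0 0 0.55;0 -1 0.9 0 0 0 0.55;0 -1 0.9 0 0 0 0.55"

```text
t: 19.83
tcp_pos: [563.8, 214.3, 140.6]
tcp_rot: [0.705, 0.028, 0.708, -0.029]
force: [-0.0, 0.8, 0.8]
width: 47.1
```

Emit:
step_arm --plan "0 -1 1 0 0 0 0.55;0 -1 1 0 0 0 0.55;0 -1 1 0 0 0 0.55;0 -1 1 0 0 0 0.55;0 -0.4 1 0 0 0 0.55;0 0 0.9 0 0 0 0.55;0.5 0 0 1 0 0 0.55;0.5 0 0 1 0 0 0.55;0.5 0 0 0.5 0 0 0.55;0 0 0 0 0 0 0.55"

```text
t: 20.67
tcp_pos: [672.1, 118.2, 107.5]
tcp_rot: [0.695, 0.117, 0.7, -0.118]
force: [-0.3, -0.7, -0.7]
width: 47.0
```

```bash
python3 go.py 675.5 119 37 1.237;  python3 -c "
from h import *
im=robot.snapshot('top'); cv2.imwrite('pics/top2.png',im[:,:,::-1]); crop(im,165,100,425,290,3,'c8')"
```

```text
t20.87 tcp [673.3 118.3 109.6] psi 1.242 q6 -1.24 F [-0.2  0.4  0.7] W47.1 down-axis [-0.  0. -1.]
turn wx 0.05 units | after-turn shift units x 3.63 y 0.07 z 0.09 | before-turn x 3.63 y 0.07 z 0.10
```

View pics/c8.png

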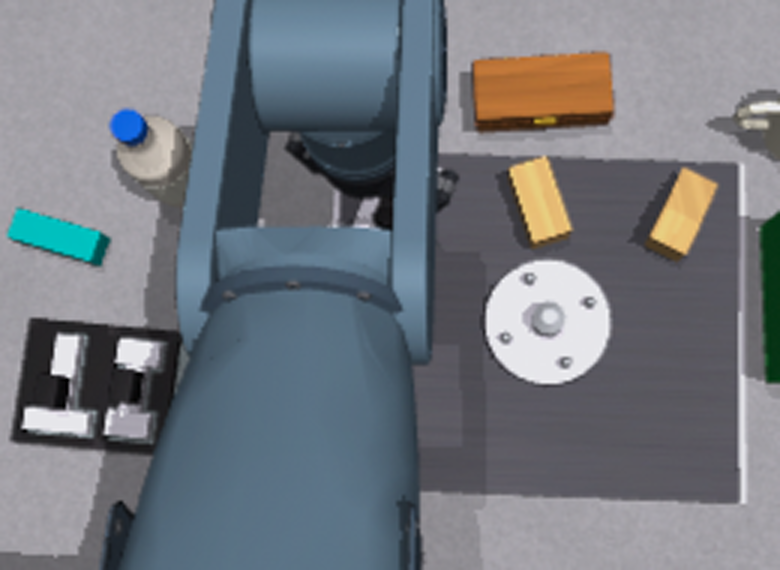

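The tee and bone sit in the tray at (60,385) and (135,385). The blocks have not moved. Gripping the fork.

Emit:
step_arm --plan "1 0.07 0.1 0 0 0 0.55;1 0 0 0 0 0 0.55;1 0 0 0 0 0 0.55;0.6 0 0 0 0 0 0.55;0 0 0 0 0 0 0;0 0 0 0 0 0 0;0 0 0 0 0 0 0;0 0 0 0 0 0 0;-1 0 0 0 0 0 0;-1 0 0 0 0 0 0"

```text
t: 21.75
tcp_pos: [676.2, 119.0, 79.9]
tcp_rot: [0.697, 0.116, 0.698, -0.117]
force: [0.2, -0.5, -1.1]
width: 18.8
```

Emit:
step_arm --plan "-1 0 0 0 0 0 0;-1 0 0 0 0 0 0;-1 0 0 0 0 0 0;0 0 0 0 0 0 0"

```text
t: 22.08
tcp_pos: [680.7, 119.1, 146.8]
tcp_rot: [0.701, 0.117, 0.694, -0.116]
force: [1.2, 0.8, -0.3]
width: 18.9
```

```bash
python3 go.py 497 265 140 1.49
```

```text
t22.28 tcp [678.9 119.  143.2] psi 1.240 q6 -1.24 F [-0.7 -1.  -3.8] W18.6 down-axis [-0.002 -0.    -1.   ]
turn wx -2.50 units | after-turn shift units x 0.18 y 6.54 z -9.65 | before-turn x 0.18 y 3.95 z -10.97
```

Emit:
step_arm --plan "0 0.4 -1 0 0 0 0;0 0.4 -1 0 0 0 0;0 0.4 -1 0 0 0 0;0 0.4 -1 0 0 0 0;0 0.4 -1 0 0 0 0;0 0.4 -1 0 0 0 0;0 0.4 -1 0 0 0 0;0 0.4 -1 0 0 0 0;0 0.4 -1 0 0 0 0;0 0.35 -1 0 0 0 0"

```text
t: 23.12
tcp_pos: [511.8, 259.0, 138.3]
tcp_rot: [0.696, 0.116, 0.698, -0.117]
force: [-0.3, -0.0, -0.9]
width: 18.5
```

Emit:
step_arm --plan "0 0 -0.97 0 0 0 0;0 0 0 -1 0 0 0;0 0 0 -1 0 0 0;0 0 0 -0.5 0 0 0;0 0 0 0 0 0 0"

```text
t: 23.53
tcp_pos: [494.2, 264.8, 138.6]
tcp_rot: [0.706, 0.028, 0.708, -0.028]
force: [0.6, -0.3, -2.1]
width: 18.2
```

```bash
python3 go.py 496.5 291.5 140 1.49; python3 -c "
from h import *
im=robot.snapshot('top'); a=im[185:285,160:280]
im2=robot.snapshot('scene'); b=im2[180:280,330:450]
cv2.imwrite('pics/c9.png',cv2.resize(np.hstack([a,b])[:,:,::-1],None,fx=3.3,fy=3.3,interpolation=cv2.INTER_CUBIC))"
```

```text
t23.73 tcp [494.6 264.7 138.9] psi 1.488 q6 -1.21 F [ 0.2  0.5 -2.1] W18.4 down-axis [-0.001 -0.    -1.   ]
turn wx -0.02 units | after-turn shift units x -0.06 y 1.34 z -0.01 | before-turn x -0.06 y 1.34 z -0.01
```

View pics/c9.png

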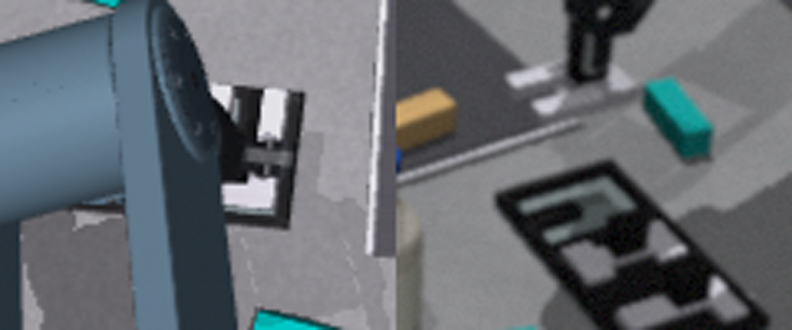

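Run:
```python
from fit import *
P=lambda c:pix(c,160,185,3.3)
S=lambda c:(c-[330,180]+.5)*3.3+[395.5,-.5]
for z in(120,126):
    f=fit([(45,-12),(45,-30),(-45,-30)],P([(262,88),(289,90),(275,209)]),z);print(z,f,off(f[0],-14))
    c,s=np.cos(f[0][2]),np.sin(f[0][2])
    for q in [(45,30),(45,12),(45,-30),(-45,30)]: print(q,S(proj('scene',[[f[0][0]+c*q[0]-s*q[1],f[0][1]+s*q[0]+c*q[1],z]])[0]))
```

```text
120 (array([ 5.07248840e+02,  2.63721192e+02, -6.57937531e-02]), np.float64(1.1333056724099637)) [493.27913047 264.64164037]
(45, 30) [542.62498804 118.75412078]
(45, 12) [530.62615248 106.81259   ]
(45, -30) [503.83372334  80.1481178 ]
(-45, 30) [639.13920667  90.26236082]
126 (array([ 5.06720072e+02,  2.62372628e+02, -6.57937530e-02]), np.float64(1.0850298073000246)) [492.75036258 263.29307637]
(45, 30) [542.66782057 111.37769374]
(45, 12) [530.64367607  99.50993649]
(45, -30) [503.79714821  73.01257731]
(-45, 30) [639.37635905  83.04994371]
```

Emit:
step_arm --plan "0 0.6 0 0 0 0 0;0 0.67 -0.04 0 0 0 0;1 0 0 0 0 0 0;1 0 0 0 0 0 0;1 0 0 0 0 0 0;1 0 0 0 0 0 0;0.7 0 0 0 0 0 0;0 0 0 0 0 0 0"

```text
t: 24.5
tcp_pos: [494.1, 290.7, 42.9]
tcp_rot: [0.705, 0.028, 0.709, -0.029]
force: [-1.1, -0.9, -2.5]
width: 18.5
```

Emit:
step_arm --plan "0.2 0 0 0 0 0 0;0.2 0 0 0 0 0 0;0 0 0 0 0 0 0"

```text
t: 24.75
tcp_pos: [497.1, 290.9, 38.6]
tcp_rot: [0.707, 0.029, 0.706, -0.028]
force: [0.1, -0.2, -1.5]
width: 18.4
```

Emit:
step_arm --plan "0.1 0 0 0 0 0 0;0.1 0 0 0 0 0 0;0 0 0 0 0 0 0"

```text
t: 25.0
tcp_pos: [497.5, 290.6, 35.0]
tcp_rot: [0.707, 0.029, 0.706, -0.028]
force: [0.7, -0.2, -0.5]
width: 18.4
```

```bash
python3 go.py 496 290 33 1.49
```

```text
t25.20 tcp [497.5 290.6  35. ] psi 1.490 q6 -1.17 F [ 1.1 -1.1  1. ] W18.3 down-axis [ 0.002  0.001 -1.   ]
turn wx -0.00 units | after-turn shift units x 0.10 y -0.03 z -0.07 | before-turn x 0.10 y -0.03 z -0.07
```

Emit:
step_arm --plan "0.1 0 0 0 0 0 0;0 0 0 0 0 0 0;0 0 0 0 0 0 0"

```text
t: 25.45
tcp_pos: [497.5, 290.6, 34.9]
tcp_rot: [0.707, 0.029, 0.706, -0.028]
force: [-5.9, -2.3, 18.6]
width: 18.4
```

Emit:
step_arm --plan "0.1 0 0 0 0 0 0;0 0 0 0 0 0 0;0 0 0 0 0 0 0"

```text
t: 25.7
tcp_pos: [497.6, 290.6, 34.9]
tcp_rot: [0.707, 0.028, 0.706, -0.028]
force: [-13.5, -6.0, 35.8]
width: 18.7
```

Emit:
step_arm --plan "0.1 0 0 0 0 0 0;0 0 0 0 0 0 0;0 0 0 0 0 0 0"

```text
t: 25.95
tcp_pos: [497.6, 290.6, 34.9]
tcp_rot: [0.707, 0.028, 0.706, -0.028]
force: [-20.9, -9.5, 52.0]
width: 18.4
```

Emit:
step_arm --plan "-0.3 0 0 0 0 0 0;0 0 0 0 0 0 0.35;0 0 0 0 0 0 0.4;0 0 0 0 0 0 0.4;-0.7 0 0 0 0 0 0.4;-1 0 0 0 0 0 0.4;-1 0 0 0 0 0 0.4;-1 0 0 0 0 0 0.4;-1 0 0 0 0 0 0.4;-1 0 0 0 0 0 0.4"

```text
t: 26.78
tcp_pos: [496.2, 290.1, 148.0]
tcp_rot: [0.706, 0.028, 0.707, -0.029]
force: [-0.2, 1.0, -0.2]
width: 34.1
```

```bash
python3 go.py 582 131 110 1.628
```

```text
t26.98 tcp [497.8 290.7 150.2] psi 1.490 q6 -1.17 F [-0.1  0.2  0.1] W34.2 down-axis [-0. -0. -1.]
turn wx -1.38 units | after-turn shift units x 2.01 y -8.21 z 3.75 | before-turn x 2.01 y -7.62 z 4.84
```

Emit:
step_arm --plan "0 -0.9 0.6 0 0 0 0.75;0 -1 0.6 0 0 0 0.75;0 -1 0.6 0 0 0 0.75;0 -1 0.6 0 0 0 0.75;0 -1 0.6 0 0 0 0.75;0 -1 0.6 0 0 0 0.75;0 -1 0.6 0 0 0 0.75;0 -0.7 0.6 0 0 0 0.75;1 0 0 -0.7 0 0 0.75;1 0 0 -0.7 0 0 0.75"

```text
t: 27.82
tcp_pos: [580.8, 129.7, 106.8]
tcp_rot: [0.707, -0.021, 0.707, 0.021]
force: [-0.0, 0.5, -0.1]
width: 64.2
```

Emit:
step_arm --plan "1 0 0 0 0 0 0.75;0 0 0 0 0 0 0.75;0 0 0 0 0 0 0.75"

```text
t: 28.07
tcp_pos: [577.9, 130.9, 85.4]
tcp_rot: [0.705, -0.021, 0.709, 0.021]
force: [-0.7, 0.0, -0.1]
width: 63.9
```

```bash
python3 go.py 582 131 20 1.628
```

```text
t28.27 tcp [579.6 131.1  87.5] psi 1.630 q6 -1.61 F [-0.3  0.2  0.2] W63.7 down-axis [ 0.002  0.    -1.   ]
turn wx 0.02 units | after-turn shift units x 3.38 y -0.01 z 0.11 | before-turn x 3.38 y -0.01 z 0.11
```

Emit:
step_arm --plan "1 0 0.1 0 0 0 0.75;1 0 0 0 0 0 0.75;1 0 0 0 0 0 0.75;0.3 0 0 0 0 0 0.75;0 0 0 0 0 0 0;0 0 0 0 0 0 0;0 0 0 0 0 0 0;0 0 0 0 0 0 0;-1 0 0 0 0 0 0;-1 0 0 0 0 0 0"

```text
t: 29.1
tcp_pos: [581.3, 131.2, 62.5]
tcp_rot: [0.706, -0.021, 0.707, 0.021]
force: [-0.3, 0.8, -0.1]
width: 29.0
```

Emit:
step_arm --plan "-1 0 0 0 0 0 0;-1 0 0 0 0 0 0;-1 0 0 0 0 0 0;-1 0 0 0 0 0 0;-1 0 0 0 0 0 0;-1 0 0 0 0 0 0;0 0 0 0 0 0 0"

```text
t: 29.68
tcp_pos: [585.2, 131.4, 188.3]
tcp_rot: [0.71, -0.021, 0.703, 0.021]
force: [0.8, -0.5, -0.4]
width: 28.3
```

```bash
python3 go.py 597 -278 165 1.571
```

```text
t29.88 tcp [583.6 131.3 185. ] psi 1.630 q6 -1.61 F [-0.9  0.  -0.6] W28.7 down-axis [-0.001 -0.    -1.   ]
turn wx 0.59 units | after-turn shift units x 1.00 y -20.46 z 0.67 | before-turn x 1.00 y -20.47 z -0.54
```

Emit:
step_arm --plan "0 -0.8 0 0 0 0 0;0 -1 0 0 0 0 0;0 -1 0 0 0 0 0;0 -1 0 0 0 0 0;0 -1 0 0 0 0 0;0 -1 0 0 0 0 0;0 -1 0 0 0 0 0;0 -1 0 0 0 0 0;0 -1 0 0 0 0 0;0 -1 0 0 0 0 0"

```text
t: 30.72
tcp_pos: [592.7, -65.2, 180.4]
tcp_rot: [0.706, -0.021, 0.708, 0.021]
force: [0.5, -0.1, -1.0]
width: 28.8
```

Emit:
step_arm --plan "0 -1 0 0 0 0 0;0 -1 0 0 0 0 0;0 -1 0 0 0 0 0;0 -1 0 0 0 0 0;0 -1 0 0 0 0 0;0 -1 0 0 0 0 0;0 -1 0 0 0 0 0;0 -1 0 0 0 0 0;0 -1 0 0 0 0 0;0 -1 0 0.6 0 0 0"

```text
t: 31.55
tcp_pos: [604.6, -264.6, 180.1]
tcp_rot: [0.706, 0.001, 0.708, 0.0]
force: [-0.2, -0.6, -0.5]
width: 28.6
```

Emit:
step_arm --plan "0 -1 0 0 0 0 0;0 0 0 0 0 0 0;0 0 0 0 0 0 0"

```text
t: 31.8
tcp_pos: [604.6, -284.5, 180.2]
tcp_rot: [0.706, 0.002, 0.708, -0.0]
force: [-0.7, 1.2, -0.6]
width: 28.4
```

```bash
python3 go.py 597 -283 40 1.571
```

```text
t32.00 tcp [ 604.9 -283.5  180.7] psi 1.571 q6 -2.19 F [ 0.2 -0.2 -0.8] W28.7 down-axis [-0.001  0.001 -1.   ]
turn wx 0.00 units | after-turn shift units x 7.04 y 0.02 z -0.39 | before-turn x 7.04 y 0.02 z -0.39
```

Emit:
step_arm --plan "1 0 -0.2 0 0 0 0;1 0 -0.2 0 0 0 0;1 0 0 0 0 0 0;1 0 0 0 0 0 0;1 0 0 0 0 0 0;1 0 0 0 0 0 0;1 0 0 0 0 0 0;0 0 0 0 0 0 0.5;0 0 0 0 0 0 0.5;0 0 0 0 0 0 0.5"

```text
t: 32.83
tcp_pos: [598.4, -284.0, 43.7]
tcp_rot: [0.708, -0.0, 0.707, -0.0]
force: [0.6, -1.0, 0.5]
width: 43.0
```

Emit:
step_arm --plan "-1 0 0 0 0 0 0.5;-1 0 0 0 0 0 0.5;-1 0 0 0 0 0 0.5;-1 0 0 0 0 0 0.5;-1 0 0 0 0 0 0.8;-1 0 0 0 0 0 0.8;-1 0 0 0 0 0 0.8;0 0 0 0 0 0 0.8"

```text
t: 33.5
tcp_pos: [600.7, -286.0, 190.3]
tcp_rot: [0.711, -0.002, 0.704, -0.003]
force: [-0.1, -0.4, 0.5]
width: 68.2
```

```bash
python3 go.py 686.5 -20 100 1.891
```

```text
t33.70 tcp [ 599.3 -285.1  186.6] psi 1.570 q6 -2.19 F [-0.3 -0.1 -1.2] W68.1 down-axis [-0.  0. -1.]
turn wx -3.21 units | after-turn shift units x 4.33 y 11.21 z 8.31 | before-turn x 4.33 y 13.26 z 4.35
```

Emit:
step_arm --plan "0 0.8 0.3 0 0 0 0.8;0 1 0.3 0 0 0 0.8;0 1 0.3 0 0 0 0.8;0 1 0.3 0 0 0 0.8;0 1 0.3 0 0 0 0.8;0 1 0.3 0 0 0 0.8;0 1 0.3 0 0 0 0.8;0 1 0.3 0 0 0 0.8;0 1 0.3 0 0 0 0.8;0 1 0.3 0 0 0 0.8"

```text
t: 34.53
tcp_pos: [657.1, -86.9, 180.6]
tcp_rot: [0.706, 0.001, 0.708, 0.0]
force: [1.4, -0.7, 0.1]
width: 68.2
```

Emit:
step_arm --plan "0 1 0.3 0 0 0 0.8;0 1 0.4 0 0 0 0.8;0 1 0.4 0 0 0 0.8;0 0.45 0.3 0 0 0 0.8;1 0 0 -1 0 0 0.8;1 0 0 -1 0 0 0.8;1 0 0 -1 0 0 0.8;1 0 0 -0.2 0 0 0.8;0 0 0 0 0 0 0.8;0 0 0 0 0 0 0.8"

```text
t: 35.37
tcp_pos: [684.3, -19.3, 100.1]
tcp_rot: [0.697, -0.111, 0.7, 0.112]
force: [0.4, 0.5, 1.2]
width: 68.7
```

```bash
python3 go.py 686.5 -20 20 1.891
```

```text
t35.57 tcp [685.8 -19.5 102.4] psi 1.889 q6 -2.09 F [-0.  -0.2 -0.1] W68.7 down-axis [ 0.003 -0.001 -1.   ]
turn wx -0.02 units | after-turn shift units x 4.12 y -0.03 z 0.02 | before-turn x 4.12 y -0.03 z 0.02
```

Emit:
step_arm --plan "1 0 0 0 0 0 0.8;1 0 0 0 0 0 0.8;1 0 0 0 0 0 0.8;1 0 0 0 0 0 0.8;0 0 0 0 0 0 0;0 0 0 0 0 0 0;0 0 0 0 0 0 0;0 0 0 0 0 0 0;-1 0 0 0 0 0 0;-1 0 0 0 0 0 0"

```text
t: 36.4
tcp_pos: [685.2, -19.1, 62.7]
tcp_rot: [0.698, -0.112, 0.699, 0.113]
force: [-0.2, 0.5, -1.4]
width: 37.2
```

Emit:
step_arm --plan "-1 0 0 0 0 0 0;-1 0 0 0 0 0 0;-1 0 0 0 0 0 0;-1 0 0 0 0 0 0;-1 0 0 0 0 0 0;-1 0 0 0 0 0 0;0 0 0 0 0 0 0"

```text
t: 36.98
tcp_pos: [689.0, -19.7, 189.6]
tcp_rot: [0.702, -0.114, 0.694, 0.111]
force: [1.2, -0.0, 0.2]
width: 36.8
```

```bash
python3 go.py 597 -350 165 1.571
```

```text
t37.18 tcp [687.4 -19.4 185.8] psi 1.890 q6 -2.09 F [ 0.2  0.2 -1.5] W36.9 down-axis [-0.001  0.    -1.   ]
turn wx 3.19 units | after-turn shift units x 1.04 y -16.53 z -4.52 | before-turn x 1.04 y -14.28 z -9.47
```

Emit:
step_arm --plan "0 -0.8 -0.5 0 0 0 0;0 -1 -0.65 0 0 0 0;0 -1 -0.65 0 0 0 0;0 -1 -0.65 0 0 0 0;0 -1 -0.65 0 0 0 0;0 -1 -0.65 0 0 0 0;0 -1 -0.65 0 0 0 0;0 -1 -0.65 0 0 0 0;0 -1 -0.65 0 0 0 0;0 -1 -0.65 0 0 0 0"

```text
t: 38.02
tcp_pos: [625.4, -245.7, 180.1]
tcp_rot: [0.697, -0.112, 0.699, 0.113]
force: [0.1, 0.9, -0.5]
width: 37.1
```

Emit:
step_arm --plan "0 -1 -0.65 0 0 0 0;0 -1 -0.65 0 0 0 0;0 -1 -0.65 0 0 0 0;0 -1 -0.65 0 0 0 0;0 -0.5 -0.5 0 0 0 0;0 0 0 1 0 0 0;0 0 0 1 0 0 0;0 0 0 1 0 0 0;0 0 0 0.2 0 0 0;0 0 0 0 0 0 0"

```text
t: 38.85
tcp_pos: [595.6, -349.4, 181.1]
tcp_rot: [0.707, 0.0, 0.708, 0.001]
force: [-0.5, -0.2, -1.2]
width: 36.8
```

```bash
python3 go.py 597 -350 40 1.571
```

```text
t39.05 tcp [ 595.8 -349.5  181.5] psi 1.572 q6 -2.27 F [ 0.4  0.1 -1.1] W36.9 down-axis [-0.  0. -1.]
turn wx 0.01 units | after-turn shift units x 7.07 y -0.03 z 0.06 | before-turn x 7.07 y -0.03 z 0.06
```

Emit:
step_arm --plan "1 0 0 0 0 0 0;1 0 0 0 0 0 0;1 0 0 0 0 0 0;1 0 0 0 0 0 0;1 0 0 0 0 0 0;1 0 0 0 0 0 0;1 0 0 0 0 0 0;0 0 0 0 0 0 0.57;0 0 0 0 0 0 0.57;0 0 0 0 0 0 0.57"

```text
t: 39.88
tcp_pos: [596.9, -350.6, 43.7]
tcp_rot: [0.708, -0.0, 0.707, -0.0]
force: [-0.0, -1.1, 0.5]
width: 48.6
```

Emit:
step_arm --plan "-1 0 0 0 0 0 0.57;-1 0 0 0 0 0 0.57;-1 0 0 0 0 0 0.57;-1 0 0 0 0 0 0.57;-1 0 0 0 0 0 0.8;-1 0 0 0 0 0 0.8;-1 0 0 0 0 0 0.8;0 0 0 0 0 0 0.8"

```text
t: 40.55
tcp_pos: [599.0, -352.3, 190.7]
tcp_rot: [0.71, -0.003, 0.704, -0.003]
force: [0.5, -1.2, 0.1]
width: 68.4
```

```bash
python3 go.py 669 -149 100 1.121
```

```text
t40.75 tcp [ 597.7 -351.3  186.9] psi 1.570 q6 -2.27 F [-0.2  0.5 -0.2] W68.4 down-axis [-0.  0. -1.]
turn wx 4.49 units | after-turn shift units x 4.35 y 10.66 z -1.19 | before-turn x 4.35 y 10.12 z 3.56
```

Emit:
step_arm --plan "0 1 0.3 0 0 0 0.8;0 1 0.3 0 0 0 0.8;0 1 0.3 0 0 0 0.8;0 1 0.3 0 0 0 0.8;0 1 0.4 0 0 0 0.8;0 1 0.4 0 0 0 0.8;0 1 0.4 0 0 0 0.8;0 1 0.4 0 0 0 0.8;0 1 0.4 0 0 0 0.8;0 1 0.4 0 0 0 0.8"

```text
t: 41.58
tcp_pos: [667.7, -148.7, 180.5]
tcp_rot: [0.706, 0.001, 0.708, 0.0]
force: [-0.6, 0.0, -0.4]
width: 68.5
```

Emit:
step_arm --plan "0.5 0.1 0 1 0 0 0.8;0.5 0 0 1 0 0 0.8;0.8 0 0 1 0 0 0.8;1 0 0 1 0 0 0.8;1 0 0 0.5 0 0 0.8;0 0 0 0 0 0 0.8;0 0 0 0 0 0 0.8"

```text
t: 42.17
tcp_pos: [666.5, -147.4, 103.8]
tcp_rot: [0.688, 0.158, 0.691, -0.157]
force: [0.1, 0.2, 1.3]
width: 68.1
```

```bash
python3 go.py 669.4 -149.3 20 1.121; python3 -c "
from h import *
im=robot.snapshot('top'); sc=robot.snapshot('scene')
cv2.imwrite('pics/top3.png',im[:,:,::-1]);cv2.imwrite('pics/scene3.png',sc[:,:,::-1])
a=cv2.resize(im[140:300,330:510],None,fx=2.2,fy=2.2,interpolation=3);b=cv2.resize(sc[130:230,235:340],None,fx=3.52,fy=3.52,interpolation=3)
cv2.imwrite('pics/c10.png',np.hstack([a,b])[:,:,::-1])"
```

```text
t42.37 tcp [ 668. -148.  106.] psi 1.121 q6 -1.51 F [ 1.  -0.2 -0.1] W68.2 down-axis [ 0.002 -0.001 -1.   ]
turn wx -0.00 units | after-turn shift units x 4.30 y -0.03 z 0.08 | before-turn x 4.30 y -0.03 z 0.08
```

View pics/c10.png

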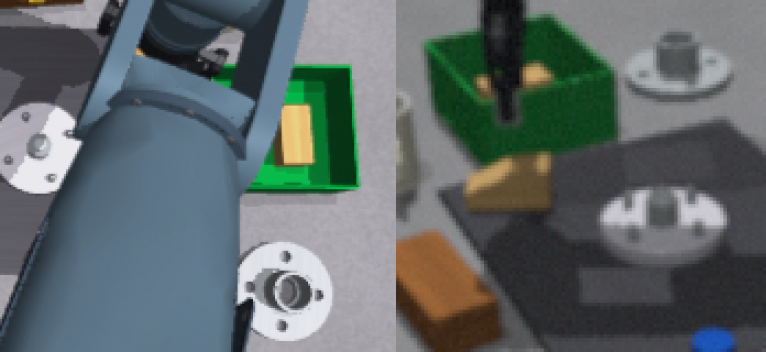

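The square block lies in the crate at (297,135). The wedge is where it was, at (508,182) in the scene part. Gripping it now.

Emit:
step_arm --plan "1 0 0.08 0 0 0 0.8;1 0 0 0 0 0 0.8;1 0 0 0 0 0 0.8;1 0 0 0 0 0 0.8;0.2 0 0 0 0 0 0;0 0 0 0 0 0 0;0 0 0 0 0 0 0;0 0 0 0 0 0 0;-1 0 0 0 0 0 0;-1 0 0 0 0 0 0"

```text
t: 43.3
tcp_pos: [669.2, -148.6, 62.8]
tcp_rot: [0.689, 0.158, 0.69, -0.158]
force: [0.7, -1.0, -0.8]
width: 35.4
```

Emit:
step_arm --plan "-1 0 0 0 0 0 0;-1 0 0 0 0 0 0;-1 0 0 0 0 0 0;-1 0 0 0 0 0 0;-1 0 0 0 0 0 0;-1 0 0 0 0 0 0;0 0 0 0 0 0 0"

```text
t: 43.88
tcp_pos: [672.8, -149.9, 189.8]
tcp_rot: [0.693, 0.157, 0.685, -0.159]
force: [1.5, -1.2, 0.9]
width: 34.9
```

```bash
python3 go.py 590 -316 165 1.571
```

```text
t44.08 tcp [ 671.2 -149.4  186. ] psi 1.120 q6 -1.51 F [ 0.3  0.6 -1.7] W35.2 down-axis [-0.001  0.    -1.   ]
turn wx -4.51 units | after-turn shift units x 1.05 y -8.33 z -4.06 | before-turn x 1.05 y -9.27 z -0.03
```

Emit:
step_arm --plan "0 -0.6 0 0 0 0 0;0 -1 0 0 0 0 0;0 -1 0 0 0 0 0;0 -1 0 0 0 0 0;0 -1 0 0 0 0 0;0 -1 0 0 0 0 0;0 -1 0 0 0 0 0;0 -1 0 0 0 0 0;0 -1 0 0 0 0 0;0 -0.7 0 0 0 0 0"

```text
t: 44.92
tcp_pos: [586.7, -318.2, 180.8]
tcp_rot: [0.688, 0.159, 0.69, -0.158]
force: [-0.2, 0.7, -1.1]
width: 34.8
```

Emit:
step_arm --plan "0.5 0 0 -1 0 0 0;1 0 0 -1 0 0 0;1 0 0 -1 0 0 0;1 0 0 -1 0 0 0;0 0 0 -0.5 0 0 0;0 0 0 0 0 0 0"

```text
t: 45.42
tcp_pos: [586.8, -315.5, 109.2]
tcp_rot: [0.706, 0.001, 0.709, 0.001]
force: [0.3, 0.3, -0.9]
width: 35.3
```

```bash
python3 go.py 590 -316 68 1.571
```

```text
t45.62 tcp [ 587.9 -316.2  111.2] psi 1.568 q6 -2.24 F [ 0.6 -0.  -0.9] W35.1 down-axis [ 0.001 -0.001 -1.   ]
turn wx -0.03 units | after-turn shift units x 2.16 y 0.01 z 0.10 | before-turn x 2.16 y 0.01 z 0.10
```

Emit:
step_arm --plan "1 0 0.1 0 0 0 0;1 0 0 0 0 0 0;0.5 0 0 0 0 0 0;0 0 0 0 0 0 0.6;0 0 0 0 0 0 0.6;0 0 0 0 0 0 0.6;-1 0 0 0 0 0 0.6;-1 0 0 0 0 0 0.6;-1 0 0 0 0 0 0.6;-1 0 0 0 0 0 0.6"

```text
t: 46.45
tcp_pos: [591.3, -316.8, 145.2]
tcp_rot: [0.708, -0.0, 0.706, -0.001]
force: [1.4, -0.1, -0.5]
width: 50.9
```

Emit:
step_arm --plan "-1 0 0 0 0 0 0.8;-1 0 -1 0 0 0 0.8;0 0 -1 0 0 0 0.8;0 0 -1 0 0 0 0.8;0 0 -1 0 0 0 0.8;0 0 -1 0 0 0 0.8;0 0 -1 0 0 0 0.8;0 0 -1 0 0 0 0.8;0 0 0 0 0 0 0.8"

```text
t: 47.2
tcp_pos: [448.6, -316.6, 183.9]
tcp_rot: [0.707, 0.0, 0.707, -0.001]
force: [-0.4, 0.1, 0.5]
width: 68.3
```

```bash
python3 go.py 401 -329 120 1.571; python3 -c "
from h import *
im=robot.snapshot('top'); sc=robot.snapshot('scene')
cv2.imwrite('pics/top4.png',im[:,:,::-1]);cv2.imwrite('pics/scene4.png',sc[:,:,::-1])
a=cv2.resize(im[150:310,150:510],None,fx=2.2,fy=2.2,interpolation=3);b=cv2.resize(sc[130:210,235:350],None,fx=2.8,fy=2.8,interpolation=3)
o=np.zeros((a.shape[0]+b.shape[0],a.shape[1],3),np.uint8);o[:a.shape[0]]=a;o[a.shape[0]:,:b.shape[1]]=b
c=cv2.resize(sc[215:295,355:445],None,fx=2.8,fy=2.8,interpolation=3);o[a.shape[0]:,400:400+c.shape[1]]=c
cv2.imwrite('pics/c11.png',o[:,:,::-1])"
```

```text
t47.40 tcp [ 450.3 -316.8  184. ] psi 1.570 q6 -2.40 F [1.3 1.2 0.5] W68.6 down-axis [ 0.002 -0.002 -1.   ]
turn wx -0.01 units | after-turn shift units x 3.20 y -0.60 z -2.47 | before-turn x 3.20 y -0.61 z -2.47
```

View pics/c11.png

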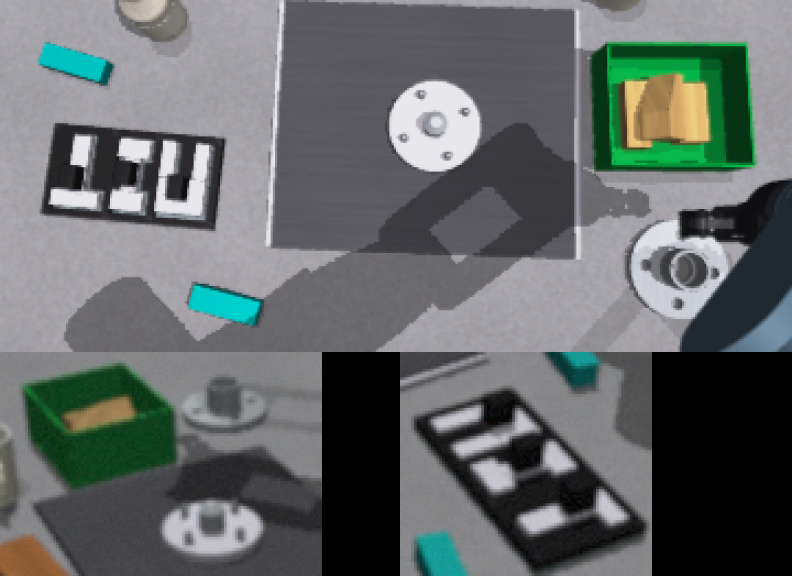

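All three blocks are in the crate (c11 top, (663,110)). All three gauges are in their cavities ((75,175), (130,175), (183,180)). The flange is unmoved at (680,270). Next the flange.

Emit:
step_arm --plan "0 -0.6 -1 0 0 0 0.9;0 0 -1 0 0 0 0.9;0.5 0 -0.5 0 0 0 0.9;1 0 0 0 0 0 0.9;1 0 0 0 0 0 0.9;1 0 0 0 0 0 0.9;0 0 0 0 0 0 0.9;0 0 0 0 0 0 0.9" --force 90

```text
t: 48.17
tcp_pos: [400.5, -327.3, 111.5]
tcp_rot: [0.707, 0.001, 0.708, 0.001]
force: [0.2, -0.0, 0.3]
width: 77.1
```

```bash
python3 go.py 401 -329 23 1.571
```

```text
t48.37 tcp [ 401.2 -328.3  112.8] psi 1.570 q6 -2.49 F [0.4 0.7 0. ] W76.8 down-axis [ 0.002 -0.002 -1.   ]
turn wx -0.01 units | after-turn shift units x 4.49 y -0.03 z -0.02 | before-turn x 4.49 y -0.03 z -0.02
```

Emit:
step_arm --plan "1 0 0 0 0 0 0.9;1 0 0 0 0 0 0.9;1 0 0 0 0 0 0.9;1 0 0 0 0 0 0.9;0.3 0 0 0 0 0 0.9;0 0 0 0 0 0 0;0 0 0 0 0 0 0;0 0 0 0 0 0 0;0 0 0 0 0 0 0" --force 90

```text
t: 49.12
tcp_pos: [401.4, -329.3, 28.3]
tcp_rot: [0.708, -0.001, 0.707, -0.001]
force: [-2.5, 1.7, 7.2]
width: 47.2
```

```bash
python3 go.py 401 -329 23 1.571
```

```text
t49.32 tcp [ 401.4 -329.3   28.4] psi 1.570 q6 -2.49 F [-2.1  1.2  5.7] W46.7 down-axis [ 0.002 -0.003 -1.   ]
turn wx -0.01 units | after-turn shift units x 0.27 y 0.02 z -0.02 | before-turn x 0.27 y 0.02 z -0.02
```

Emit:
step_arm --plan "-1 0 0 0 0 0 0;-1 0 0 0 0 0 0;-1 0 0 0 0 0 0;-1 0 0 0 0 0 0;-1 0 0 0 0 0 0;-1 0 0 0 0 0 0;0 0 0 0 0 0 0;0 0 0 0 0 0 0"

```text
t: 49.98
tcp_pos: [401.0, -328.5, 147.1]
tcp_rot: [0.708, -0.001, 0.706, -0.001]
force: [0.0, -0.2, -6.3]
width: 46.4
```

```bash
python3 go.py 576 -27 140 2.094
```

```text
t50.18 tcp [ 400.2 -327.5  145.5] psi 1.570 q6 -2.49 F [-0.8 -0.4 -6.7] W47.3 down-axis [-0.002  0.003 -1.   ]
turn wx -5.24 units | after-turn shift units x 0.30 y 8.62 z 15.12 | before-turn x 0.30 y 15.03 z 8.78
```

```bash
python3 -c "
from h import *
im=robot.snapshot('top'); sc=robot.snapshot('scene')
cv2.imwrite('pics/top5.png',im[:,:,::-1]);cv2.imwrite('pics/scene5.png',sc[:,:,::-1])
p=proj('top',[[400,-328,120]])[0].astype(int);q=proj('scene',[[400,-328,120]])[0].astype(int);print(p,q)
a=cv2.resize(im[p[1]-40:p[1]+40,p[0]-40:p[0]+40],None,fx=5,fy=5,interpolation=3)
b=cv2.resize(sc[q[1]-40:q[1]+40,q[0]-40:q[0]+40],None,fx=5,fy=5,interpolation=3)
cv2.imwrite('pics/c12.png',np.hstack([a,b])[:,:,::-1])"
```

```text
[473 273] [314 123]
```

View pics/c12.png

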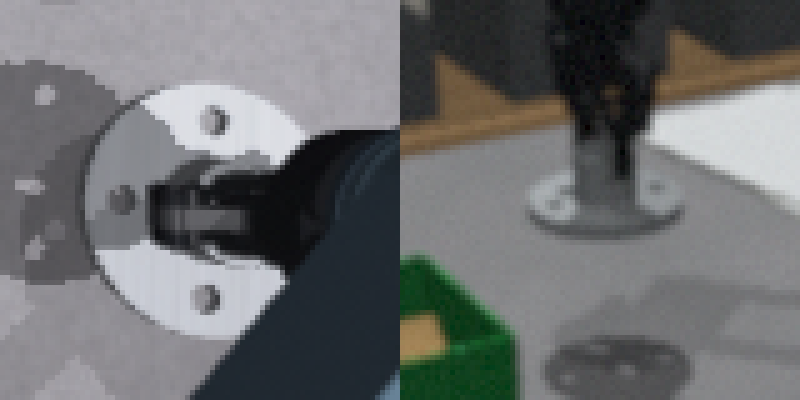

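Run:
```python
from fit import *
P=lambda c:pix(c,433,233,5)
for z in(125,129,133): print(z,fit([(42,0),(0,42),(-42,0)],P([(214,121),(123,200),(208,298)]),z), up('top',P([(211,209.5)]),z), (lambda w:np.linalg.norm(w[0]-w[1]))(up('top',P([(214,121),(208,298)]),z)))
# bottom rim circle in scene: predicted centre of disc top at z
for z in(125,129,133):
    c=up('top',P([(211,209.5)]),z)[0]
    q=proj('scene',[c,c+[60,0,0],c-[60,0,0],c+[0,60,0],c-[0,60,0]]); print(z,((q-[274,83]+.5)*5-.5+[400,0]).round(0).tolist())
```

```text
125 (array([ 3.99108714e+02, -3.28272885e+02, -9.64218165e-02]), np.float64(0.159805345707902)) [[ 398.81230935 -328.33888181  125.        ]] 84.18265129770283
129 (array([ 3.99279844e+02, -3.26757967e+02, -9.64218165e-02]), np.float64(0.10005013351189733)) [[ 398.99062962 -326.76273569  129.        ]] 83.81451133665963
133 (array([ 3.99450974e+02, -3.25243048e+02, -9.64218167e-02]), np.float64(0.23420993590529743)) [[ 399.1689499  -325.18658956  133.        ]] 83.44637137561656
125 [[603.0, 198.0], [534.0, 213.0], [671.0, 183.0], [641.0, 224.0], [568.0, 173.0]]
129 [[604.0, 194.0], [534.0, 209.0], [672.0, 179.0], [642.0, 220.0], [569.0, 169.0]]
133 [[605.0, 190.0], [535.0, 205.0], [672.0, 175.0], [642.0, 216.0], [569.0, 165.0]]
```

Emit:
step_arm --plan "0 0.6 0.3 0 0 0 0;0 1 0.6 0 0 0 0;0 1 0.6 0 0 0 0;0 1 0.6 0 0 0 0;0 1 0.6 0 0 0 0;0 1 0.6 0 0 0 0;0 1 0.6 0 0 0 0;0 1 0.6 0 0 0 0;0 1 0.6 0 0 0 0;0 1 0.6 0 0 0 0"

```text
t: 51.12
tcp_pos: [515.0, -134.2, 145.7]
tcp_rot: [0.707, 0.0, 0.707, 0.0]
force: [0.6, -0.5, -6.7]
width: 47.1
```

Emit:
step_arm --plan "0 1 0.6 0 0 0 0;0 1 0.6 -0.4 0 0 0;0 1 0.6 -0.5 0 0 0;0 1 0.6 -0.5 0 0 0;0 0.4 0.5 -0.5 0 0 0;0 0 0 -0.8 0 0 0;0 0 0 -0.8 0 0 0;0 0 0 -0.8 0 0 0;0 0 0 -0.76 0 0 0;0 0 0 0 0 0 0"

```text
t: 51.95
tcp_pos: [568.5, -44.5, 145.5]
tcp_rot: [0.684, -0.177, 0.685, 0.178]
force: [-0.0, 0.2, -6.4]
width: 47.2
```

```bash
python3 go.py 577 -26.8 105 2.076
```

```text
t52.15 tcp [568.6 -44.8 145.7] psi 2.074 q6 -2.36 F [-0.  -0.7 -7.3] W47.0 down-axis [-0.001  0.    -1.   ]
turn wx -0.02 units | after-turn shift units x 2.03 y 0.58 z 0.80 | before-turn x 2.03 y 0.58 z 0.80
```

Emit:
step_arm --plan "0 0.58 0.8 0 0 0 0;1 0 0 0 0 0 0;1 0 0 0 0 0 0;0 0 0 0 0 0 0;0 0 0 0 0 0 0"

```text
t: 52.57
tcp_pos: [576.0, -27.1, 105.1]
tcp_rot: [0.684, -0.176, 0.686, 0.177]
force: [0.2, -0.4, -6.6]
width: 47.1
```

```bash
python3 go.py 577 -26.8 105 2.076; python3 -c "
from h import *
im=robot.snapshot('top'); sc=robot.snapshot('scene')
cv2.imwrite('pics/top6.png',im[:,:,::-1]);cv2.imwrite('pics/scene6.png',sc[:,:,::-1])
p=proj('top',[[577,-27,80]])[0].astype(int);q=proj('scene',[[577,-27,60]])[0].astype(int);print(p,q)
a=cv2.resize(im[p[1]-40:p[1]+40,p[0]-40:p[0]+40],None,fx=5,fy=5,interpolation=3)
b=cv2.resize(sc[q[1]-40:q[1]+40,q[0]-40:q[0]+40],None,fx=5,fy=5,interpolation=3)
cv2.imwrite('pics/c13.png',np.hstack([a,b])[:,:,::-1])"
```

```text
t52.77 tcp [577.4 -27.6 106.6] psi 2.075 q6 -2.33 F [ 0.8  0.3 -6.2] W46.8 down-axis [ 0.003 -0.001 -1.   ]
turn wx -0.01 units | after-turn shift units x 0.08 y 0.05 z 0.00 | before-turn x 0.08 y 0.05 z 0.00
[348 203] [309 183]
```

View pics/c13.png

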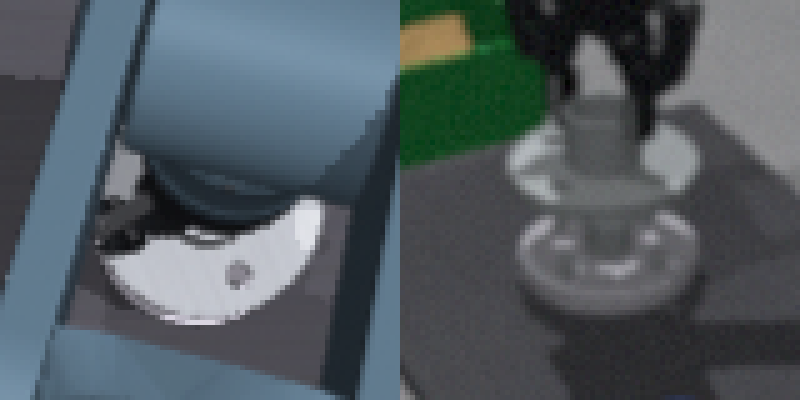

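Run:
```python
from fit import *
P=lambda c:pix(c,308,163,5)
for z in(88,92):
    h=up('top',P([(240,272)]),z)[0]; print(z,'hole',h.round(1),'centre from hole',(h[:2]+42*np.array([np.cos(.41),np.sin(.41)])).round(1), 'want hole [537.5 -43.3]')
im=cv2.imread('pics/top6.png'); g=cv2.cvtColor(im,cv2.COLOR_BGR2GRAY)
from scipy.ndimage import map_coordinates
c0=np.array([576,-26.6])
for z in(90,):
    pts=[]
    for a in np.radians(np.arange(150,300,6)):
        r=np.arange(48,70,.5); w=np.c_[c0[0]+r*np.cos(a),c0[1]+r*np.sin(a),np.full(len(r),z)]
        uv=proj('top',w); v=map_coordinates(g.astype(float),[uv[:,1],uv[:,0]],order=1); k=np.argmin(np.gradient(v)); pts.append((round(np.degrees(a)),r[k],round(np.gradient(v)[k])))
    print(pts)
```

```text
88 hole [541.5 -45.3  88. ] centre from hole [580.  -28.6] want hole [537.5 -43.3]
92 hole [541. -45.  92.] centre from hole [579.5 -28.2] want hole [537.5 -43.3]
[(150, np.float64(57.5), -12), (156, np.float64(57.5), -12), (162, np.float64(63.0), -21), (168, np.float64(63.0), -19), (174, np.float64(61.5), -28), (180, np.float64(62.5), -27), (186, np.float64(61.5), -22), (192, np.float64(61.0), -14), (198, np.float64(60.5), -17), (204, np.float64(58.5), -17), (210, np.float64(58.5), -14), (216, np.float64(59.5), -15), (222, np.float64(59.5), -16), (228, np.float64(60.0), -16), (234, np.float64(60.0), -15), (240, np.float64(59.5), -16), (246, np.float64(59.5), -14), (252, np.float64(61.0), -19), (258, np.float64(62.0), -17), (264, np.float64(61.0), -16), (270, np.float64(59.5), -13), (276, np.float64(55.0), -3), (282, np.float64(59.5), -1), (288, np.float64(65.5), -3), (294, np.float64(69.5), 0)]
```

Run:
```python
from fit import *
g=cv2.cvtColor(cv2.imread('pics/top6.png'),cv2.COLOR_BGR2GRAY)
print('expected px',proj('top',[[537.5,-43.3,90],[537.5,-43.3,78]]).round(1).tolist())
print('cols',list(range(349,363)))
for v in range(211,226): print(v,g[v,349:363].tolist())
g5=cv2.cvtColor(cv2.imread('pics/top5.png'),cv2.COLOR_BGR2GRAY)
def cen(g,u,v,r=4,thr=190):
    w=np.clip(thr-g[v-r:v+r+1,u-r:u+r+1].astype(float),0,None); yy,xx=np.mgrid[v-r:v+r+1,u-r:u+r+1]; return (w*xx).sum()/w.sum(),(w*yy).sum()/w.sum()
print('hole now',cen(g,355,217)); 
print('before',cen(g5,475,257),cen(g5,474,292))
```

```text
expected px [[354.9, 218.4], [354.5, 218.9]]
cols [349, 350, 351, 352, 353, 354, 355, 356, 357, 358, 359, 360, 361, 362]
211 [78, 79, 86, 96, 140, 141, 187, 196, 195, 196, 195, 193, 195, 198]
212 [123, 123, 143, 167, 191, 195, 196, 197, 197, 194, 196, 193, 194, 198]
213 [198, 196, 196, 199, 199, 197, 195, 198, 197, 194, 196, 194, 193, 197]
214 [197, 196, 195, 197, 200, 194, 190, 192, 196, 196, 194, 196, 194, 196]
215 [195, 197, 196, 197, 196, 170, 141, 154, 185, 195, 195, 197, 195, 194]
216 [194, 198, 198, 196, 171, 130, 134, 125, 126, 183, 195, 196, 196, 195]
217 [194, 196, 197, 198, 151, 136, 135, 135, 111, 154, 191, 196, 197, 195]
218 [195, 194, 197, 198, 150, 132, 133, 134, 141, 164, 193, 197, 198, 196]
219 [198, 194, 197, 198, 156, 103, 108, 143, 176, 194, 198, 197, 196, 197]
220 [199, 194, 195, 198, 198, 149, 123, 202, 183, 192, 198, 197, 197, 197]
221 [198, 197, 194, 199, 199, 198, 198, 201, 199, 197, 197, 198, 197, 191]
222 [198, 199, 195, 196, 199, 199, 198, 199, 199, 198, 197, 193, 187, 143]
223 [197, 199, 197, 195, 199, 200, 198, 199, 200, 193, 191, 147, 93, 76]
224 [199, 199, 199, 195, 198, 200, 194, 198, 191, 147, 132, 90, 76, 76]
225 [195, 196, 196, 192, 190, 197, 156, 191, 115, 74, 75, 75, 75, 75]
hole now (np.float64(355.23313782991204), np.float64(217.48973607038124))
before (np.float64(476.0912208504801), np.float64(256.8244170096022)) (np.float64(474.2987927565392), np.float64(292.41096579476863))
```

Emit:
step_arm --plan "0 0.06 -0.02 0 0 0 0;1 0 0 0 0 0 0;0.5 0 0 0 0 0 0;0.2 0 0 0 0 0 0;0 0 0 0 0 0 0"

```text
t: 53.28
tcp_pos: [576.7, -27.1, 71.6]
tcp_rot: [0.685, -0.177, 0.685, 0.176]
force: [4.2, -2.6, -8.4]
width: 47.0
```

```bash
python3 go.py 576 -25.9 70 2.076
```

```text
t53.48 tcp [576.8 -27.   72.2] psi 2.076 q6 -2.33 F [ 3.  -3.7 -9.1] W47.0 down-axis [ 0.001 -0.    -1.   ]
turn wx -0.00 units | after-turn shift units x 0.11 y 0.07 z -0.01 | before-turn x 0.11 y 0.07 z -0.01
```

Side force (3, -3.7) N on the pilot shows I am off toward -x/+y, so I step back.

Emit:
step_arm --plan "0 -0.1 0.02 0 0 0 0;0 0 0 0 0 0 0"

```text
t: 53.65
tcp_pos: [577.2, -27.6, 72.4]
tcp_rot: [0.684, -0.176, 0.685, 0.177]
force: [-0.7, 1.5, -6.2]
width: 46.8
```

```bash
python3 go.py 577.3 -28.6 54 2.076
```

```text
t53.85 tcp [577.2 -27.6  72.4] psi 2.076 q6 -2.33 F [-0.6  2.  -4.8] W47.0 down-axis [-0.001  0.001 -1.   ]
turn wx 0.00 units | after-turn shift units x 0.92 y -0.05 z -0.02 | before-turn x 0.92 y -0.05 z -0.02
```

Emit:
step_arm --plan "0.1 0 0 0 0 0 0;0.1 0 0 0 0 0 0;0 0 0 0 0 0 0"

```text
t: 54.1
tcp_pos: [577.2, -27.7, 67.6]
tcp_rot: [0.684, -0.176, 0.685, 0.177]
force: [-0.9, 4.0, -7.2]
width: 47.2
```

```bash
python3 go.py 577.3 -28.6 54 2.076
```

```text
t54.30 tcp [577.2 -27.7  67.7] psi 2.076 q6 -2.33 F [-0.2  5.  -8.6] W46.9 down-axis [-0.001  0.001 -1.   ]
turn wx 0.00 units | after-turn shift units x 0.68 y -0.04 z -0.02 | before-turn x 0.68 y -0.04 z -0.02
```

Emit:
step_arm --plan "0 0.035 0.02 0 0 0 0;0.1 0 0 0 0 0 0;0 0 0 0 0 0 0"

```text
t: 54.55
tcp_pos: [577.5, -27.5, 66.1]
tcp_rot: [0.684, -0.177, 0.685, 0.177]
force: [-2.7, 3.5, -5.7]
width: 47.1
```

Emit:
step_arm --plan "0.1 0 0 0 0 0 0;0.1 0 0 0 0 0 0;0 0 0 0 0 0 0"

```text
t: 54.8
tcp_pos: [577.4, -27.5, 61.9]
tcp_rot: [0.684, -0.177, 0.685, 0.177]
force: [-3.2, 2.8, -5.4]
width: 46.7
```

```bash
python3 go.py 577.3 -28 54 2.076;python3 -c "
from h import *
print(robot.get_state()['wrist_torque'])"
```

```text
t55.00 tcp [577.4 -27.4  62. ] psi 2.076 q6 -2.33 F [-3.4  3.  -7.1] W47.0 down-axis [-0.001  0.    -1.   ]
turn wx 0.00 units | after-turn shift units x 0.40 y -0.02 z -0.02 | before-turn x 0.40 y -0.02 z -0.02
[0.59777366 0.55768276 0.07921093]
```

Going down freely (underside about 33 mm). Continuing to the face.

Emit:
step_arm --plan "0.1 0.03 0 0 0 0 0;0.1 0 0 0 0 0 0;0.1 0 0 0 0 0 0;0 0 0 0 0 0 0"

```text
t: 55.33
tcp_pos: [577.5, -27.2, 55.9]
tcp_rot: [0.685, -0.177, 0.685, 0.177]
force: [-2.0, 1.3, -6.7]
width: 46.9
```

Emit:
step_arm --plan "0.1 0 0 0 0 0 0;0 0 0 0 0 0 0;0 0 0 0 0 0 0"

```text
t: 55.58
tcp_pos: [577.4, -27.2, 54.5]
tcp_rot: [0.684, -0.177, 0.685, 0.177]
force: [-6.5, 1.4, -2.1]
width: 46.8
```

Emit:
step_arm --plan "0.1 0 0 0 0 0 0;0 0 0 0 0 0 0;0 0 0 0 0 0 0"

```text
t: 55.83
tcp_pos: [577.4, -27.2, 54.4]
tcp_rot: [0.684, -0.177, 0.685, 0.177]
force: [-13.2, 2.3, 13.7]
width: 47.1
```

It is home at z=54.4, as predicted (26+28.4). Release and retreat.

Emit:
step_arm --plan "-0.1 0 0 0 0 0 0;0 0 0 0 0 0 0.8;0 0 0 0 0 0 0.9;0 0 0 0 0 0 0.9;0 0 0 0 0 0 0.9;-0.5 0 0 0 0 0 0.9;-1 0 0 0 0 0 0.9;-1 0 0 0 0 0 0.9;-1 0 0 0 0 0 0.9;-1 0 0 0 0 0 0.9"

```text
t: 56.67
tcp_pos: [577.8, -27.0, 146.2]
tcp_rot: [0.685, -0.177, 0.684, 0.177]
force: [0.1, -0.9, 0.1]
width: 76.8
```

Emit:
step_arm --plan "-1 0 0 0 0 0 0.9;-1 0 0 0 0 0 0.9;0 -1 -1 0 0 0 0.9;0 -1 -1 0 0 0 0.9;0 -1 -1 0 0 0 0.9;0 -1 -1 0 0 0 0.9;0 -1 -1 0 0 0 0.9;0 -1 -1 0 0 0 0.9;0 -1 -1 0 0 0 0.9;0 0 0 0 0 0 0.9"

```text
t: 57.5
tcp_pos: [521.9, -222.0, 185.5]
tcp_rot: [0.685, -0.177, 0.685, 0.174]
force: [0.6, -0.7, 0.5]
width: 76.8
```

```bash
python3 go.py 577.3 -28 54 2.076; python3 -c "
from h import *
im=robot.snapshot('top'); sc=robot.snapshot('scene')
a=cv2.resize(im[110:290,160:500],None,fx=2.2,fy=2.2,interpolation=3);b=cv2.resize(sc[130:230,235:350],None,fx=2,fy=2,interpolation=3)
o=np.zeros((a.shape[0]+b.shape[0],a.shape[1],3),np.uint8);o[:a.shape[0]]=a;o[a.shape[0]:,:b.shape[1]]=b
c=cv2.resize(sc[158:208,284:334],None,fx=4,fy=4,interpolation=3);o[a.shape[0]:,240:440]=c
c=cv2.resize(sc[215:295,355:445],None,fx=2.4,fy=2.4,interpolation=3);o[a.shape[0]:a.shape[0]+192,450:666]=c
cv2.imwrite('pics/c14.png',o[:,:,::-1]);cv2.imwrite('pics/top7.png',im[:,:,::-1])"
```

```text
t57.70 tcp [ 522.5 -219.3  185.2] psi 2.076 q6 -2.68 F [ 0.4  0.4 -0.4] W76.6 down-axis [ 0.001  0.    -1.   ]
turn wx 0.00 units | after-turn shift units x 6.56 y 7.05 z 7.03 | before-turn x 6.56 y 7.05 z 7.03
```

View pics/c14.png

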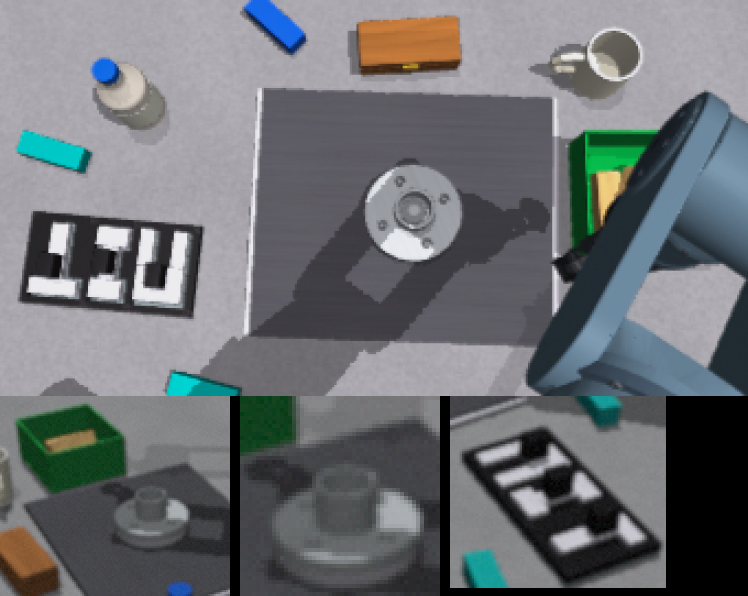

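The flange sits flat on the hub at (413,212) with studs showing in all four holes. The gauges are seated, the blocks are in the crate, and the bystanders have not moved. Handing in.

```bash
python3 -c "
from cell import robot
print(robot.job_done(), robot.get_state()['t'])"
```

```text
the job is handed in; nothing more can be done
the job is handed in; nothing more can be done
```

I cleared the stage, set the flange on the hub and handed the job in after about 58 s of robot time. The hand-in gives no verdict.

- **Blocks:** the bar, square and wedge blocks are in the green crate. The wedge rests on top of the other two, below the rim. The step and round blocks were not there at the start.
- **Gauges:** the tee, dog-bone and fork gauges are grip up in their own cavities. The tee and fork both stopped on a firm upward force at about the height expected for a seated gauge; the dog-bone showed no contact force and looks seated in the pictures.
- **Flange:** it came to rest on the hub at tool height 54.4 mm, exactly what I had predicted. The last pictures show it flat, with a stud in each of the four holes.
- **Bystanders:** the mug, bottle and wooden case look unmoved in the last picture. I saw no knocked objects and no slipped grip.

Two checks disagreed:
- **Flange position:** above the hub, the position measured from one flange hole differed from the tool reading by about 2 mm. My correction from it pressed the bore against the pilot, so I undid most of it and followed the contact forces down.
- **Tool height:** readings varied by up to about 5 mm between poses. I therefore judged seating from contact force, grip height and pictures rather than any single reading.

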